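# Set out the gift counter display on two plinths

## Task

Set out the counter display: the large marbled box goes centred and square on the square plinth with the small cream box, which is standing there now, centred on top of it and lying the same way, and the tallest of the three candle jars goes centred on the round plinth. Stand the wooden hand stamp upright on the table midway between the two plinths, on the line joining their centres. Leave the two shorter jars where they are.

Things in the scene. Friction and masses are not known exactly. Their poses are not given: they have to be found in the camera images.
- box_large: Large mauve marbled card gift box with a label, closed and rigid (lid fixed). 66 (x) x 88 (y) x 58 mm high, about 50 g; grasp across the 66 mm side. Origin: centre of its underside, z up. Stands loose on the table at first.
- box_small: Small plain cream card box, closed and rigid. 51 (x) x 65 (y) x 36 mm high, about 50 g; grasp across the 51 mm side. Origin: centre of its underside, z up. At the start it stands on the square plinth; it may be put aside anywhere free, such as on the round plinth, while the large box takes its place.
- jar_tall: The tallest of three glass candle jars with tin lids: orange-brown wax, gold lid. 60 mm diameter, 85 mm high, about 220 g; the solid glass body reaches 73 mm up, so grasp round the body about 45 mm up, not by the lid. Origin: centre of its underside, z up.
- stamp: Wooden hand stamp standing upright on its 29 (x) x 43 (y) mm base, which is 19 mm high; 75 mm high in all, about 50 g. Round turned handle on the centre line: 18 mm thick neck from 19 to 37 mm up, 28 mm thick knob from 37 to 75 mm up; grasp the knob about 58 mm up from above, in any direction. Origin: centre of its underside, z up.
- plinth_round: Round low wooden display plinth, fixed to the table: 96 mm diameter, flat top 20 mm above the table. Origin: centre of its underside; its y axis lies along the line to the square plinth, either towards it or away from it. The centres of the two plinths are 280 mm apart.
- plinth_square: Square low wooden display plinth, fixed to the table: 100 x 100 mm, sides along its x and y axes, flat top 20 mm above the table. Origin: centre of its underside. It may stand to the left or to the right of the round plinth and is turned a little.
- jar_green: Bystander: wider candle jar, dark green, gold lid, 66 mm diameter, 70 mm high, loose. Leave it where it is. Origin: centre of its underside.
- jar_low: Bystander: lowest candle jar, wine-red with silver-grey lid, 60 mm diameter, 60 mm high, loose. Leave it where it is. Origin: centre of its underside.
There are look-alikes about, which are no part of the job. Leave any green look-alike of the box_small alone. What is shaped like the box_large but purple is not meant.

How it is judged:
By the outcome, as a careful person would: the job done as asked, in the order asked, and still so for the second after the job is handed in, with the robot touching nothing.
It also fails if it takes over 125 s, if anything falls off the work surface, if the arm or the gripper's body presses on something with over 40 N, if the wrist force passes 120 N, or if a joint passes its speed limit or range.

## Robot

A 6-joint arm with a two-finger parallel gripper is mounted at the origin on a cart in front of the work surface, level with it; the furniture and walls round the work are solid. World frame = base frame: x ahead of the robot, y to its left, z up, the work surface at z = 0. Lengths are in m, angles in degrees, forces in N, time in s.
With the tool pointing down it reaches from about 0.375 to 0.9 m from the base axis. Payload 3.1 kg.
Tool frame: the origin (TCP) lies midway between the tips of the shut fingers; the grasp point (between the pads) lies 19 mm behind it; z points along the fingers, y is the line along which they close (so a half turn about z gives the same grasp; the last joint's range is limited). The gripper opens to 87 mm and grips with 3 to 60 N. Pads are 19 mm wide; open, the fingers measure 117 mm over their backs; the gripper's body (75 mm by 190 mm) begins 51 mm behind the grasp point.
Start: joints at [55.606, 30.224, 82.088, -0, 67.689, -10.227], TCP at [0.256, 0.57, 0.223] pointing down, gripper open.
Joint ranges: [-176.69, 176.69], [-43.24, 126.21], [12.49, 139.97], [-82, 262], [0, 151.66], [-163.58, 163.58]. Speed limits (degrees/s): [159.86, 159.86, 180, 180, 180, 180].

## Interface

Orientations are given as a 3x3 rotation matrix whose columns are the frame's x, y, z axes.
In Python, from rig import read_state, optics, bot gives the robot as it stands. The module is installed in compiled form; this text tells all that it offers.
- The arm moves only by the tool send_rows, never from a script. Its argument "commands" is a list of rows, each a list of 7 numbers: the turn, a rotation vector about the tool's x, y, z in units of 5 degrees (1.0 is 5 degrees), then the shift along the tool's x, y, z in units of 30 mm (1.0 is 30 mm), then the opening, from 0 (shut) to 1 (fully open). In form: [[rx, ry, rz, tx, ty, tz, gripper], ...]. A call has 1 to 20 rows; each row is the pose to reach, as a shift and turn from the pose commanded when the call began, along the tool's axes at that moment; what a row does not reach only later rows make up. A row lasts 1/12 s, in which the tool goes at most 41.7 mm and 7.16 degrees, less where a joint would pass 70% of its speed; a pose out of reach is approached as far as the arm can. A call with a gripper value outside its range is refused whole. The fingers move at their own pace and stop on an object; the grip force is fixed at half the most. Time passes only in rows, so rows that repeat a pose let the fingers close. It gives the time, the measured TCP pose, the force, the opening and the grip force at its end, in the units of the state.
- read_state(): the state, without advancing time (a new reading comes with each control period).
- optics.capture(name): name is "side" or "top" or "wrist"; returns a dict with "image" (384x512x3 uint8, blue, green, red), "intrinsics" (3x3 intrinsics, pixels), "k1" (the pictures are not rectified: a ray, as slopes to the right and down, at radius r is drawn at 1 + k1 r^2 times it, then the intrinsics apply), "extrinsics" (4x4, takes a point from world to camera coordinates); the wrist camera has in their place "T_tool_cam" (4x4, takes a point from camera to tool coordinates, whose origin is the TCP and whose axes are the flange's). Camera axes: x right, y down, z forward; pixel columns grow to the right and rows downward; lengths in m; the calibration is good to about 2 mm. A picture is of the moment at which its call begins: read the wrist's pose just before it. There is no depth.
- bot.hand_in(): hands the job in; it is judged then, once.
The state is a dict: "time_s": time; "joint_positions": joint angles; "qvel": joint speeds; "tau": joint torques, N m; "position": TCP position; "tcp_rot": TCP orientation; "force": force on the tool from outside, world axes, zero at the start; "moment": the same for the moment, N m; "opening": opening from 0.0 (shut) to 1.0 (fully open); "grasp_force": force on a finger pad.
Only numpy, scipy, OpenCV 4.12 (cv2) and the standard library are available. Lean on these libraries where they do the work, as an engineer would, in place of code of your own. Each camera call takes 0.05 s, during which the arm holds its last target. There are 200 camera calls.

## Working session

There is one attempt and no reset: what is moved stays moved. The work goes in short steps, Python scripts to look and compute and a tool call to move; the robot and the scene stay as the last step left them, time stands still between calls to the robot, and variables do not carry over. Pictures are saved under pics/ and viewed, at most 14 in all, crops included, and the job is handed in when it is done.

Besides the shell and the picture viewer there is one more tool, called as a command line: name --pt "numbers of a row" for each row, then --argument value for the rest. send_rows: Moves the arm, as the interface text tells. Its arguments: {"type":"object","properties":{"commands":{"type":"array","items":{"type":"array","items":{"type":"number"}}}},"required":["commands"]}

```bash
mkdir -p pics; cat > h.py <<'E'
import numpy as np, cv2
from rig import read_state, optics, bot
def cap(name, fn=None):
    s=read_state(); c=optics.capture(name)
    if name=='wrist':
        T=np.eye(4);T[:3,:3]=np.array(s['tcp_rot']);T[:3,3]=s['position']
        c['extrinsics']=np.linalg.inv(T@np.array(c['T_tool_cam']))
    if fn:
        cv2.imwrite('pics/'+fn+'.png',c['image'])
        np.savez('pics/'+fn+'.npz',K=c['intrinsics'],k1=c['k1'],E=c['extrinsics'],image=c['image'])
    return c
def load(fn):
    d=np.load('pics/'+fn+'.npz'); return dict(intrinsics=d['K'],k1=float(d['k1']),extrinsics=d['E'],image=d['image'])
def ray(c,uv):
    K=np.array(c['intrinsics']);E=np.array(c['extrinsics'])
    xd=np.linalg.solve(K,[uv[0],uv[1],1])[:2]; x=xd.copy()
    for _ in range(30): x=xd/(1+c['k1']*(x@x))
    R=E[:3,:3]; return -R.T@E[:3,3], R.T@np.array([x[0],x[1],1])
def onz(c,uv,z):
    o,d=ray(c,uv); return o+d*(z-o[2])/d[2]
def proj(c,P):
    K=np.array(c['intrinsics']);E=np.array(c['extrinsics'])
    p=(E[:3,:3]@np.atleast_2d(P).T).T+E[:3,3]; x=p[:,:2]/p[:,2:]
    x=x*(1+c['k1']*(x**2).sum(1,keepdims=True)); return x@K[:2,:2].T+K[:2,2]
def tri(obs):
    A=np.zeros((3,3));b=np.zeros(3)
    for c,uv in obs:
        o,d=ray(c,uv);d=d/np.linalg.norm(d);M=np.eye(3)-np.outer(d,d);A+=M;b+=M@o
    return np.linalg.solve(A,b)
E
python3 - <<'E'
from h import *
for n in('top','side','wrist'):
    c=cap(n,n+'0'); print(n,np.linalg.inv(c['extrinsics'])[:3].round(3).tolist(),c['k1'],np.array(c['intrinsics']).tolist())
a=load('top0')['image'];b=load('side0')['image']
cv2.imwrite('pics/t.png',cv2.resize(a,(800,600),interpolation=cv2.INTER_CUBIC));cv2.imwrite('pics/s.png',cv2.resize(b,(800,600),interpolation=cv2.INTER_CUBIC))
s=read_state();print(s)
E
```

```text
top [[0.028, -0.997, 0.066, 0.446], [-1.0, -0.028, -0.0, -0.024], [0.002, -0.066, -0.998, 1.407]] -0.15839244500361138 [[418.7474854726658, 0.0, 256.69919680285045], [0.0, 418.7474854726658, 193.37561842841757], [0.0, 0.0, 1.0]]
side [[-0.977, -0.155, 0.147, 0.328], [-0.213, 0.654, -0.726, 0.959], [0.016, -0.74, -0.672, 1.002]] -0.1972588951000423 [[471.31502055335733, 0.0, 257.10296964701143], [0.0, 471.31502055335733, 194.58828220278008], [0.0, 0.0, 1.0]]
wrist [[0.409, 0.884, 0.227, 0.192], [0.913, -0.395, -0.104, 0.599], [-0.002, 0.25, -0.968, 0.384]] -0.010992103831910063 [[270.61808988996376, 0.0, 260.1334942685899], [0.0, 270.61808988996376, 194.6654073921916], [0.0, 0.0, 1.0]]
{'time_s': 0.15, 'joint_positions': array([ 5.56059132e+01,  3.02675324e+01,  8.21372391e+01, -2.46575594e-03,
        6.76913741e+01, -1.02257525e+01]), 'qvel': array([ 0.05694354, -0.05849341, -0.16295915, -0.10241219,  0.00413017,
       -0.06580107]), 'tau': array([ 1.59350970e-03, -4.40429342e+01, -1.76843637e+01,  6.33879961e-02,
        5.52232435e-02, -1.06658272e-04]), 'position': array([0.25553883, 0.56976743, 0.22180054]), 'tcp_rot': array([[-9.12353113e-01,  4.09403176e-01, -9.15048887e-04],
       [ 4.09404117e-01,  9.12352064e-01, -1.40717392e-03],
       [ 2.58745270e-04, -1.65846428e-03, -9.99998591e-01]]), 'force': array([-0.03525867,  0.99468302, -0.10776763]), 'moment': array([ 0.00916884,  0.05468821, -0.00237481]), 'grasp_force': 0.0, 'opening': 0.9990578242456193}
```

View pics/t.png

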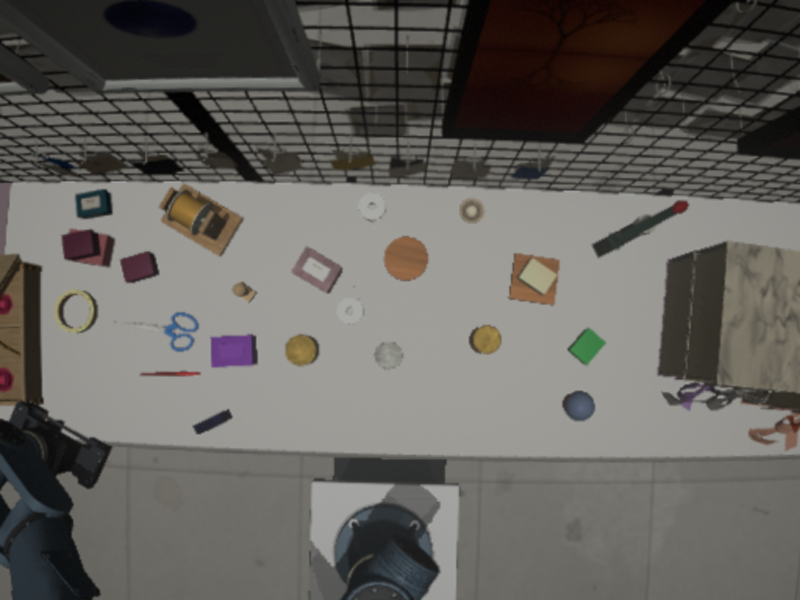

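View pics/s.png

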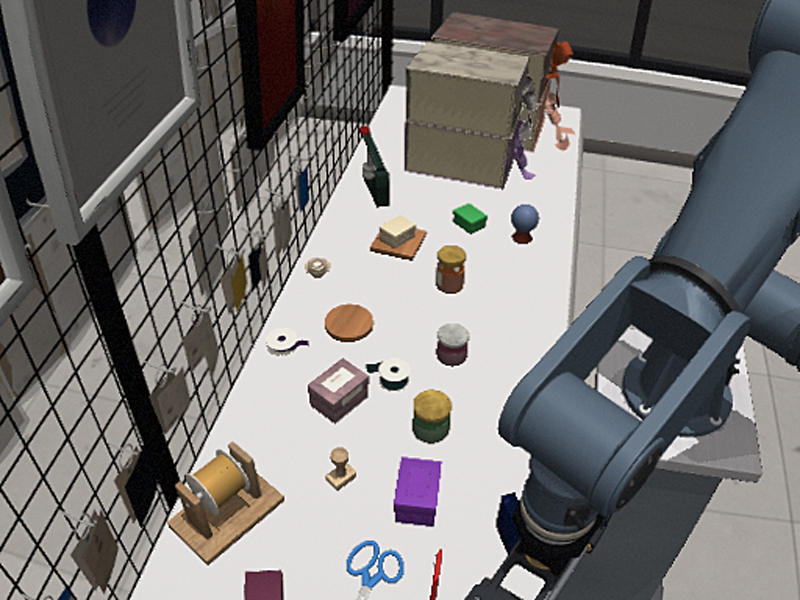

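The top view (800 px scale) shows these things:
- The mauve box with a label is at (317,269). A purple look-alike is at (233,351).
- The cream box sits on the square plinth at (537,276). A green look-alike is at (587,346).
- The round plinth is at (406,258) and the stamp at (242,291).
- There are three jars: gold lid (487,340), grey lid (388,355) and gold lid (301,350). In the side view the gold jar at (451,268) is the tall orange-brown one, and the one at (432,415) is green.

Next I'll compute coarse positions.

```bash
python3 - <<'E'
from h import *
t,s=load('top0'),load('side0')
k=.64
for n,a,b in [('jar_tall lid',(487,339),(451,255)),('jar_low lid',(388,355),(453,335)),('jar_green lid',(301,350),(432,403)),('round',(406,258),(349,322)),('cream top',(538,276),(397,230)),('large top',(317,269),(339,382)),('stamp knob',(239,288),(340,455)),('purple',(233,349),(418,477)),('green',(587,346),(470,215))]:
    p=tri([(t,np.array(a)*k),(s,np.array(b)*k)]);print(n,p.round(3),np.hypot(*p[:2]).round(3))
for n,a,z in [('sq centre',(535,279),.02),('tape',(350,310),.02),('tape2',(372,207),.02),('spool',(200,218),.04)]: print(n,onz(t,np.array(a)*k,z).round(3))
for n in ['top0']:
    im=load(n)['image'];cr=[im[160:200,185:225],im[140:195,320:365],im[205:245,295:330],im[170:200,140:170]]
    a=np.hstack([cv2.resize(x,(200,200),interpolation=cv2.INTER_CUBIC) for x in cr])
im=load('side0')['image'];cr=[im[225:270,195:240],im[135:170,235:275],im[155:190,275:305],im[280:315,205:230]]
b=np.hstack([cv2.resize(x,(200,200),interpolation=cv2.INTER_CUBIC) for x in cr])
cv2.imwrite('pics/crop.png',np.vstack([a,b]))
E
```

```text
jar_tall lid [ 0.464 -0.2    0.082] 0.505
jar_low lid [0.426 0.    0.058] 0.426
jar_green lid [0.431 0.178 0.07 ] 0.467
round [ 0.633 -0.032  0.016] 0.634
cream top [ 0.6   -0.312  0.041] 0.676
large top [0.6   0.154 0.052] 0.619
stamp knob [0.553 0.313 0.068] 0.636
purple [0.427 0.322 0.062] 0.535
green [ 0.454 -0.423  0.029] 0.62
sq centre [ 0.596 -0.31   0.02 ]
tape [0.518 0.084 0.02 ]
tape2 [0.742 0.044 0.02 ]
spool [0.706 0.414 0.04 ]
```

View pics/crop.png

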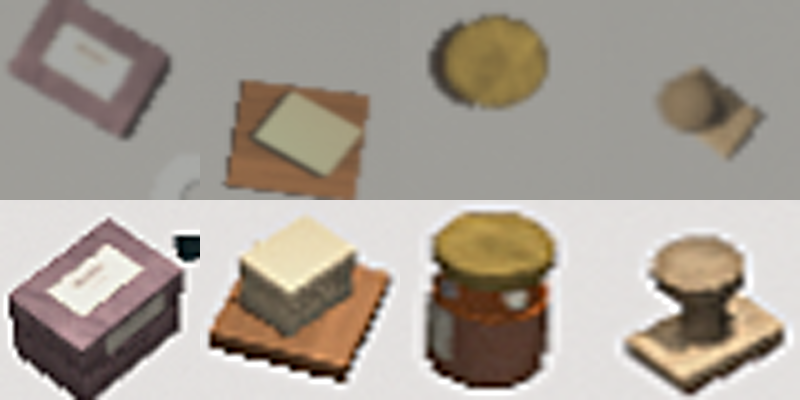

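The crops confirm the targets: the mauve marbled box with the label, the cream box on the square plinth, the orange-brown jar with the gold lid, and the upright stamp. The triangulated heights match the text (0.082, 0.052 and 0.068). Next is a wrist-camera survey.

```bash
cat >> h.py <<'E'
from scipy.spatial.transform import Rotation as Ro
def Rd(yaw):  # tool down, tool y at yaw deg
    a=np.radians(yaw); y=np.array([np.cos(a),np.sin(a),0]); z=np.array([0,0,-1.]); return np.column_stack([np.cross(y,z),y,z])
def go(*targets):  # each (x,y,z,yaw): print row numbers from the present pose
    s=read_state(); R=np.array(s['tcp_rot']);p=np.array(s['position'])
    print('t',round(s['time_s'],2),'p',p.round(4),'yaw',np.degrees(np.arctan2(R[1,1],R[0,1])).round(2),'J',np.round(s['joint_positions'],0),'open',round(s['opening'],3),'F',np.round(s['force'],1))
    for x,y,z,w in targets:
        w0=np.degrees(np.arctan2(R[1,1],R[0,1]))
        print((np.concatenate([(R.T@Rd(w) and 0) if 0 else np.degrees(Ro.from_matrix(R.T@Rd(w)).as_rotvec())/5, R.T@(np.array([x,y,z])-p)/.03])).round(3).tolist())
E
sed -i 's/(R.T@Rd(w) and 0) if 0 else //; /w0=np.deg/d' h.py
python3 -c "
from h import *
go((.57,.30,.22,90))"
```

```text
t 0.15 p [0.2555 0.5698 0.2218] yaw 65.83 J [ 56.  30.  82.  -0.  68. -10.] open 0.999 F [-0.   1.  -0.1]
[-0.018, -0.007, -4.833, -13.245, -3.913, 0.063]
```

send_rows --pt "-0.018 -0.007 -4.833 -13.245 -3.913 0.063 1" --pt "-0.018 -0.007 -4.833 -13.245 -3.913 0.063 1" --pt "-0.018 -0.007 -4.833 -13.245 -3.913 0.063 1" --pt "-0.018 -0.007 -4.833 -13.245 -3.913 0.063 1" --pt "-0.018 -0.007 -4.833 -13.245 -3.913 0.063 1" --pt "-0.018 -0.007 -4.833 -13.245 -3.913 0.063 1" --pt "-0.018 -0.007 -4.833 -13.245 -3.913 0.063 1" --pt "-0.018 -0.007 -4.833 -13.245 -3.913 0.063 1" --pt "-0.018 -0.007 -4.833 -13.245 -3.913 0.063 1" --pt "-0.018 -0.007 -4.833 -13.245 -3.913 0.063 1" --pt "-0.018 -0.007 -4.833 -13.245 -3.913 0.063 1" --pt "-0.018 -0.007 -4.833 -13.245 -3.913 0.063 1" --pt "-0.018 -0.007 -4.833 -13.245 -3.913 0.063 1" --pt "-0.018 -0.007 -4.833 -13.245 -3.913 0.063 1"

```text
time_s: 1.32
position: [0.5687, 0.3014, 0.2203]
tcp_rot: [[-1.0, -0.001, -0.001], [-0.001, 1.0, 0.001], [0.001, 0.001, -1.0]]
force: [-0.5, 0.4, -0.2]
opening: 0.999
grasp_force: 0.0
```

```bash
python3 -c "
from h import *
cap('wrist','w1');go((.57,.15,.22,90))"
```

```text
t 1.37 p [0.5686 0.3017 0.2205] yaw 90.11 J [ 18.  32.  79.   0.  69. -72.] open 1.001 F [-0.1  0.1  0.3]
[0.016, -0.006, 0.022, -0.038, -5.056, 0.008]
```

send_rows --pt "0 0 0 0 -5 0 1" --pt "0 0 0 0 -5 0 1" --pt "0 0 0 0 -5 0 1" --pt "0 0 0 0 -5 0 1" --pt "0 0 0 0 -5 0 1" --pt "0 0 0 0 -5 0 1" --pt "0 0 0 0 -5 0 1"

```text
time_s: 1.95
position: [0.5698, 0.152, 0.2207]
tcp_rot: [[-1.0, -0.001, 0.001], [-0.001, 1.0, 0.002], [-0.001, 0.002, -1.0]]
force: [0.8, 0.2, 0.1]
opening: 0.999
grasp_force: 0.0
```

```bash
python3 -c "
from h import *
cap('wrist','w2');go((.57,-.1,.22,90))"
```

```text
t 2.0 p [0.5698 0.1523 0.2206] yaw 90.12 J [  4.  28.  87.   0.  65. -86.] open 1.001 F [0.4 0.3 0.2]
[0.023, 0.012, 0.025, 0.012, -8.411, 0.004]
```

send_rows --pt "0 0 0 0 -8 0 1" --pt "0 0 0 0 -8 0 1" --pt "0 0 0 0 -8 0 1" --pt "0 0 0 0 -8 0 1" --pt "0 0 0 0 -8 0 1" --pt "0 0 0 0 -8 0 1" --pt "0 0 0 0 -8 0 1" --pt "0 0 0 0 -8 0 1" --pt "0 0 0 0 -8 0 1"

```text
time_s: 2.75
position: [0.5703, -0.0878, 0.2199]
tcp_rot: [[-1.0, -0.001, 0.0], [-0.001, 1.0, 0.002], [-0.0, 0.002, -1.0]]
force: [-0.4, -0.2, -0.3]
opening: 1.0
grasp_force: 0.0
```

```bash
python3 -c "
from h import *
cap('wrist','w3');go((.57,-.3,.22,90))"
```

```text
t 2.8 p [ 0.5703 -0.0873  0.22  ] yaw 90.13 J [ -20.   27.   89.    0.   64. -110.] open 1.0 F [ 0.  -0.1  0.2]
[0.027, 0.004, 0.027, 0.025, -7.088, -0.017]
```

send_rows --pt "0 0 0 0 -6.5 0 1" --pt "0 0 0 0 -6.5 0 1" --pt "0 0 0 0 -6.5 0 1" --pt "0 0 0 0 -6.5 0 1" --pt "0 0 0 0 -6.5 0 1" --pt "0 0 0 0 -6.5 0 1" --pt "0 0 0 0 -6.5 0 1" --pt "0 0 0 0 -6.5 0 1" --pt "0 0 0 0 -6.5 0 1"

```text
time_s: 3.55
position: [0.5705, -0.2817, 0.2197]
tcp_rot: [[-1.0, -0.003, 0.0], [-0.003, 1.0, 0.003], [-0.0, 0.003, -1.0]]
force: [-0.7, -0.1, -0.5]
opening: 0.998
grasp_force: 0.0
```

```bash
python3 -c "
from h import *
cap('wrist','w4');go()
i=[cv2.resize(load('w%d'%k)['image'],(400,300),interpolation=cv2.INTER_AREA) for k in (1,2,3,4)]
cv2.imwrite('pics/w.png',np.vstack([np.hstack(i[:2]),np.hstack(i[2:])]))"
```

```text
t 3.6 p [ 0.5705 -0.2819  0.2198] yaw 90.17 J [ -36.   31.   80.    0.   68. -127.] open 1.0 F [-0.6  0.1 -0.3]
```

View pics/w.png

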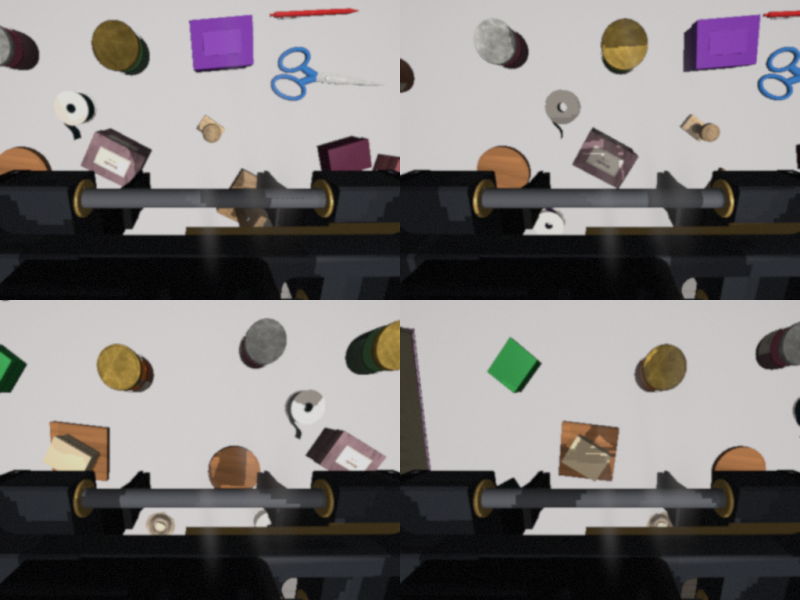

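The gripper hides the lower half of the wrist view, so objects must sit in the upper half. I'll repeat the survey from further out (x 0.67).

send_rows --pt "0 0 0 -3.3 0 0 1" --pt "0 0 0 -3.3 0 0 1" --pt "0 0 0 -3.3 0 0 1" --pt "0 0 0 -3.3 0 0 1" --pt "0 0 0 -3.3 0 0 1" --pt "0 0 0 -3.3 0 0 1" --pt "0 0 0 -3.3 0 0 1"

```text
time_s: 4.18
position: [0.6679, -0.2839, 0.22]
tcp_rot: [[-1.0, -0.0, -0.001], [-0.0, 1.0, 0.002], [0.001, 0.002, -1.0]]
force: [0.2, -0.8, -0.0]
opening: 1.001
grasp_force: 0.0
```

```bash
python3 -c "
from h import *
cap('wrist','v1');go()"
```

```text
t 4.23 p [ 0.668  -0.2842  0.2202] yaw 89.98 J [ -32.   39.   66.    0.   76. -122.] open 0.997 F [ 0.4 -0.   0. ]
```

send_rows --pt "0 0 0 0 4 0 1" --pt "0 0 0 0 4 0 1" --pt "0 0 0 0 4 0 1" --pt "0 0 0 0 4 0 1" --pt "0 0 0 0 4 0 1" --pt "0 0 0 0 4 0 1" --pt "0 0 0 0 4 0 1"

```text
time_s: 4.82
position: [0.6691, -0.1661, 0.2205]
tcp_rot: [[-1.0, 0.002, 0.001], [0.002, 1.0, 0.001], [-0.001, 0.001, -1.0]]
force: [0.9, 0.0, 0.3]
opening: 0.998
grasp_force: 0.0
```

```bash
python3 -c "
from h import *
cap('wrist','v2');go()"
```

```text
t 4.87 p [ 0.6691 -0.1663  0.2203] yaw 89.89 J [ -23.   35.   72.    0.   72. -113.] open 1.0 F [ 0.2 -0.4 -0.7]
```

send_rows --pt "0 0 0 0 6 0 1" --pt "0 0 0 0 6 0 1" --pt "0 0 0 0 6 0 1" --pt "0 0 0 0 6 0 1" --pt "0 0 0 0 6 0 1" --pt "0 0 0 0 6 0 1" --pt "0 0 0 0 6 0 1" --pt "0 0 0 0 6 0 1"

```text
time_s: 5.53
position: [0.6697, 0.0133, 0.2203]
tcp_rot: [[-1.0, 0.002, 0.001], [0.002, 1.0, 0.0], [-0.001, 0.0, -1.0]]
force: [-0.4, -0.9, 0.5]
opening: 0.999
grasp_force: 0.0
```

```bash
python3 -c "
from h import *
cap('wrist','v3');go()"
```

```text
t 5.58 p [0.6697 0.013  0.2203] yaw 89.85 J [ -8.  34.  75.   0.  71. -98.] open 0.999 F [ 0.1 -0.7 -0.1]
```

send_rows --pt "0 0 0 0 6 0 1" --pt "0 0 0 0 6 0 1" --pt "0 0 0 0 6 0 1" --pt "0 0 0 0 6 0 1" --pt "0 0 0 0 6 0 1" --pt "0 0 0 0 6 0 1" --pt "0 0 0 0 6 0 1" --pt "0 0 0 0 6 0 1"

```text
time_s: 6.25
position: [0.6698, 0.1929, 0.2204]
tcp_rot: [[-1.0, 0.002, 0.001], [0.002, 1.0, 0.0], [-0.001, 0.0, -1.0]]
force: [-0.7, -0.3, -0.8]
opening: 1.002
grasp_force: 0.0
```

```bash
python3 -c "
from h import *
cap('wrist','v4');go()
i=[cv2.resize(load('v%d'%k)['image'],(400,300),interpolation=cv2.INTER_AREA) for k in (1,2,3,4)]
cv2.imwrite('pics/v.png',np.vstack([np.hstack(i[:2]),np.hstack(i[2:])]))"
```

```text
t 6.3 p [0.6698 0.1927 0.2205] yaw 89.83 J [  7.  36.  71.   0.  73. -83.] open 0.998 F [-0.2 -0.7  0.6]
```

View pics/v.png

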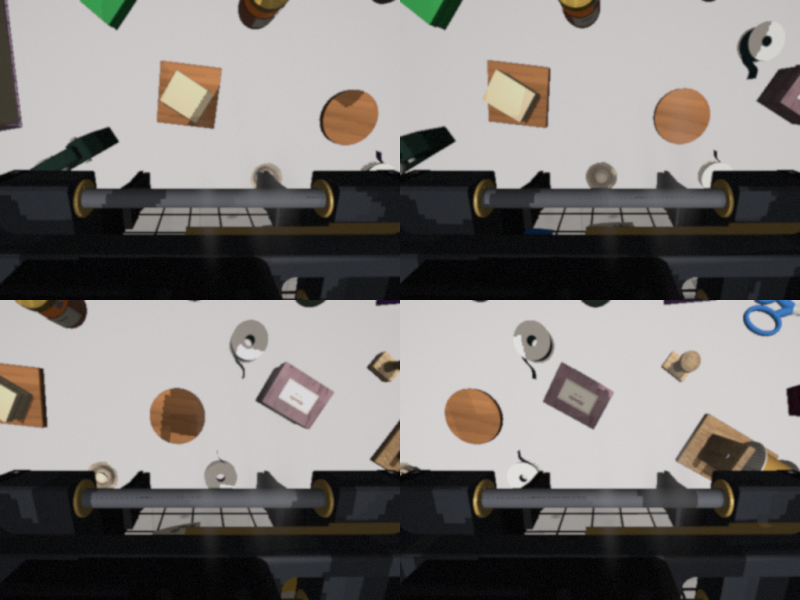

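The views v1–v4 show all the targets clear of the gripper. I'll fit the known shapes to the image edges over pairs of views, with height left free.

```bash
cat >> h.py <<'E'
from scipy.optimize import differential_evolution, minimize
from scipy.ndimage import map_coordinates
def grads(c,s):
    im=cv2.GaussianBlur(c['image'].astype(np.float32),(0,0),s)
    return [(cv2.Sobel(im[...,k],-1,1,0)/8,cv2.Sobel(im[...,k],-1,0,1)/8) for k in range(3)]
def poly(P,n=25):
    return [np.linspace(P[i],P[(i+1)%len(P)],n) for i in range(len(P))]
def rect(x,y,z,w,dx,dy):  # local x dims dx along angle w
    a=np.radians(w);R=np.array([[np.cos(a),-np.sin(a)],[np.sin(a),np.cos(a)]])
    q=np.array([[1,1],[-1,1],[-1,-1],[1,-1]])*[dx/2,dy/2]
    return np.column_stack([q@R.T+[x,y],np.full(4,z)])
def curves(c,m,p):
    k=m[0]
    if k=='circ':
        t=np.linspace(0,2*np.pi,121);return [proj(c,np.column_stack([p[0]+m[1]*np.cos(t),p[1]+m[1]*np.sin(t),np.full(121,p[2])]))]
    T=rect(p[0],p[1],p[2],p[3],m[1],m[2]); out=[proj(c,e) for e in poly(T)]
    if len(m)>3:
        B=T.copy();B[:,2]-=m[3]
        h=cv2.convexHull(proj(c,np.vstack([T,B])).astype(np.float32))[:,0]; out+=poly(h)
    return out
def fit(views,m,p0,dp,show=None):
    G={}
    def cost(p,s):
        tot=0
        for i,c in enumerate(views):
            if (i,s) not in G: G[i,s]=grads(c,s)
            for q in curves(c,m,p):
                d=np.gradient(q,axis=0);d/=np.linalg.norm(d,axis=1)[:,None]+1e-9
                v=sum(np.abs(map_coordinates(gx,[q[:,1],q[:,0]],order=1)*-d[:,1]+map_coordinates(gy,[q[:,1],q[:,0]],order=1)*d[:,0]) for gx,gy in G[i,s])
                tot-=np.minimum(v,40).mean()/len(views)
        return tot
    p0=np.array(p0);dp=np.array(dp)
    r=differential_evolution(cost,list(zip(p0-dp,p0+dp)),args=(2,),seed=1,popsize=12,maxiter=60,tol=1e-4,polish=False)
    r=minimize(cost,r.x,args=(1.,),method='Nelder-Mead',options=dict(xatol=1e-5,fatol=1e-4,initial_simplex=np.vstack([r.x]+[r.x+np.eye(len(p0))[i]*dp[i]*.1 for i in range(len(p0))])))
    return r.x,r.fun
E
cat > m.py <<'E'
from h import *
V={k:load(k) for k in['v1','v2','v3','v4','w1','w2','w3','w4']}
def f(n,vs,m,p,d):
    x,c=fit([V[v] for v in vs],m,p,d); print(n,vs,np.round(x,4),round(c,1)); return x
D=[.03,.03,.02]
for vs in(['v1','v2'],['v3','v4'],['v1','v2','v3','v4']): f('round',vs,('circ',.048),[.633,-.032,.02],D)
for vs in(['v1','v2'],['v1'],['v2']): f('square',vs,('r',.1,.1,.02),[.596,-.31,.02,-5],D+[15] if len(vs)>1 else [.03,.03,.002,15])
f('cream',['v1','v2'],('r',.051,.065,.036),[.6,-.312,.056,50],D+[30])
f('cream',['v1','v2'],('r',.051,.065,.036),[.6,-.312,.056,-40],D+[30])
for vs in (['v3','v4'],): 
  for w in(60,-30): f('large',vs,('r',.066,.088,.058),[.6,.154,.058,w],D+[30])
for w in (45,-45): f('stamp base',['v4','w1','w2'],('r',.029,.043,.019),[.553,.313,.019,w],[.03,.03,.015,45])
f('tall lid',['w3','w4'],('circ',.03),[.464,-.2,.085],D)
E
python3 m.py
```

```text
round ['v1', 'v2'] [ 0.6312 -0.0334  0.0196] -40.0
round ['v3', 'v4'] [ 0.6314 -0.0297  0.0157] -40.0
round ['v1', 'v2', 'v3', 'v4'] [ 0.6308 -0.0303  0.0147] -39.6
square ['v1', 'v2'] [ 0.5952 -0.3087  0.0149 -6.4902] -341.6
square ['v1'] [ 0.5949 -0.3083  0.0101 -6.4389] -319.5
square ['v2'] [ 0.5955 -0.3086  0.0159 -6.3932] -367.3
cream ['v1', 'v2'] [ 6.01200e-01 -3.16600e-01  5.47000e-02  5.85949e+01] -276.7
cream ['v1', 'v2'] [  0.5978  -0.3087   0.0516 -31.5244] -291.7
large ['v3', 'v4'] [6.04400e-01 1.43000e-01 5.77000e-02 6.21863e+01] -200.4
large ['v3', 'v4'] [  0.5983   0.1576   0.0523 -29.3681] -342.2
stamp base ['v4', 'w1', 'w2'] [5.50900e-01 3.21900e-01 3.20000e-02 4.12092e+01] -196.9
stamp base ['v4', 'w1', 'w2'] [ 5.50300e-01  3.14900e-01  1.16000e-02 -3.51411e+01] -272.9
tall lid ['w3', 'w4'] [ 0.4617 -0.2006  0.0818] -35.7
```

Only one hypothesis scores well for each object, and the plinth spacing comes out at 281 mm, as it should. Fitted heights are uniformly 4–5 mm low, so the wrist camera has a bias. A view with the tool turned 180° will show any lateral bias.

send_rows --pt "0 0 18 2.3 -6 0 1" --pt "0 0 18 2.3 -6 0 1" --pt "0 0 18 2.3 -6 0 1" --pt "0 0 18 2.3 -6 0 1" --pt "0 0 18 2.3 -6 0 1" --pt "0 0 18 2.3 -6 0 1" --pt "0 0 18 2.3 -6 0 1" --pt "0 0 18 2.3 -6 0 1" --pt "0 0 18 2.3 -6 0 1" --pt "0 0 18 2.3 -6 0 1" --pt "0 0 18 2.3 -6 0 1" --pt "0 0 18 2.3 -6 0 1" --pt "0 0 18 2.3 -6 0 1" --pt "0 0 18 2.3 -6 0 1" --pt "0 0 18 2.3 -6 0 1"

```text
time_s: 7.55
position: [0.6002, 0.0137, 0.2204]
tcp_rot: [[0.0, 1.0, 0.001], [1.0, -0.0, 0.001], [0.001, 0.001, -1.0]]
force: [-0.7, 0.4, 0.2]
opening: 0.997
grasp_force: 0.0
```

```bash
python3 -c "
from h import *
go((.53,-.10,.22,-90))"
```

```text
t 7.55 p [0.6002 0.0137 0.2204] yaw -0.02 J [-9. 28. 86.  0. 66. -9.] open 0.997 F [-0.7  0.4  0.2]
[-0.0, -0.019, 17.995, -3.791, -2.338, 0.008]
```

send_rows --pt "0 0 18 -3.8 -2.34 0 1" --pt "0 0 18 -3.8 -2.34 0 1" --pt "0 0 18 -3.8 -2.34 0 1" --pt "0 0 18 -3.8 -2.34 0 1" --pt "0 0 18 -3.8 -2.34 0 1" --pt "0 0 18 -3.8 -2.34 0 1" --pt "0 0 18 -3.8 -2.34 0 1" --pt "0 0 18 -3.8 -2.34 0 1" --pt "0 0 18 -3.8 -2.34 0 1" --pt "0 0 18 -3.8 -2.34 0 1" --pt "0 0 18 -3.8 -2.34 0 1" --pt "0 0 18 -3.8 -2.34 0 1" --pt "0 0 18 -3.8 -2.34 0 1" --pt "0 0 18 -3.8 -2.34 0 1" --pt "0 0 18 -3.8 -2.34 0 1"

```text
time_s: 8.8
position: [0.5299, -0.0992, 0.2202]
tcp_rot: [[1.0, 0.002, 0.001], [0.002, -1.0, 0.001], [0.001, -0.001, -1.0]]
force: [-0.1, 0.0, 0.2]
opening: 0.998
grasp_force: 0.0
```

```bash
python3 -c "
from h import *
cap('wrist','x1');go((.53,-.25,.22,-90))"
```

```text
t 8.85 p [ 0.53   -0.099   0.2202] yaw -89.89 J [-23.  24.  95.   0.  62.  67.] open 0.999 F [ 0.4  0.3 -0.1]
[-0.015, -0.012, 0.023, -0.009, 5.033, -0.001]
```

send_rows --pt "0 0 0 0 5 0 1" --pt "0 0 0 0 5 0 1" --pt "0 0 0 0 5 0 1" --pt "0 0 0 0 5 0 1" --pt "0 0 0 0 5 0 1" --pt "0 0 0 0 5 0 1" --pt "0 0 0 0 5 0 1" --pt "0 0 0 0 5 0 1"

```text
time_s: 9.52
position: [0.5297, -0.2472, 0.2197]
tcp_rot: [[1.0, 0.002, 0.0], [0.002, -1.0, 0.002], [0.0, -0.002, -1.0]]
force: [-0.8, -0.3, -0.2]
opening: 1.0
grasp_force: 0.0
```

```bash
cat > m2.py <<'E'
from h import *
cap('wrist','x2');go()
V={k:load(k) for k in['x1','x2']}
def f(n,vs,m,p,d):
    x,c=fit([V[v] for v in vs],m,p,d); print(n,vs,np.round(x,4),round(c,1)); return x
D=[.03,.03,.02];b=['x1','x2']
f('round',b,('circ',.048),[.633,-.032,.017],D)
f('square',b,('r',.1,.1,.02),[.596,-.31,.017,-5],D+[15])
f('cream',b,('r',.051,.065,.036),[.6,-.312,.053,-32],D+[10])
cv2.imwrite('pics/xx.png',np.hstack([cv2.resize(V[k]['image'],(400,300),interpolation=cv2.INTER_AREA) for k in b]))
E
python3 m2.py
```

```text
t 9.57 p [ 0.5299 -0.2471  0.2198] yaw -89.88 J [-36.  27.  88.   0.  65.  54.] open 0.999 F [-0.5  0.5 -0.8]
round ['x1', 'x2'] [ 0.6312 -0.0316  0.0176] -40.0
square ['x1', 'x2'] [ 0.5945 -0.3105  0.0157 -6.4803] -370.6
cream ['x1', 'x2'] [  0.5974  -0.3096   0.0508 -31.8281] -290.6
```

View pics/xx.png

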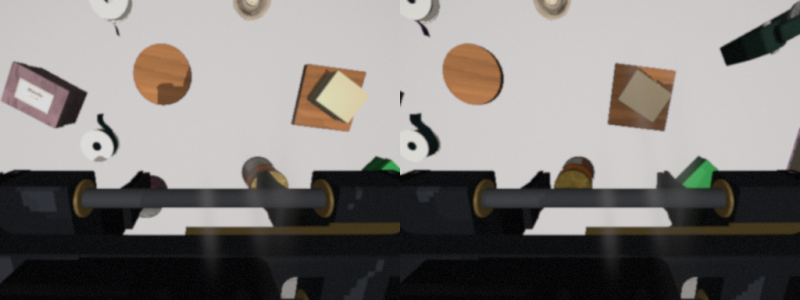

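The two views agree: lateral bias is about ±0.7 mm along tool y. Averaged positions (x, y in m, then yaw in degrees):

| Object | x | y | yaw |
|---|---|---|---|
| round plinth | .6313 | -.0310 | – |
| square plinth | .5948 | -.3096 | -6.5 |
| cream box | .5976 | -.3092 | -31.7 |
| large box | .598 | .157 | -29.4 |
| stamp | .550 | .314 | – |
| tall jar | .462 | -.201 | – |

I'll go above the cream box first.

```bash
python3 -c "
from h import *
go((.5976,-.3092,.10,-31.7))"
```

```text
t 9.57 p [ 0.5299 -0.2471  0.2198] yaw -89.88 J [-36.  27.  88.   0.  65.  54.] open 0.999 F [-0.5  0.5 -0.8]
[-0.02, -0.016, -11.637, 2.252, 2.085, 3.99]
```

send_rows --pt "-0.02 -0.016 -11.637 2.252 2.085 1.5 1" --pt "-0.02 -0.016 -11.637 2.252 2.085 2 1" --pt "-0.02 -0.016 -11.637 2.252 2.085 2.5 1" --pt "-0.02 -0.016 -11.637 2.252 2.085 3 1" --pt "-0.02 -0.016 -11.637 2.252 2.085 3.99 1" --pt "-0.02 -0.016 -11.637 2.252 2.085 3.99 1" --pt "-0.02 -0.016 -11.637 2.252 2.085 3.99 1" --pt "-0.02 -0.016 -11.637 2.252 2.085 3.99 1" --pt "-0.02 -0.016 -11.637 2.252 2.085 3.99 1" --pt "-0.02 -0.016 -11.637 2.252 2.085 3.99 1" --pt "-0.02 -0.016 -11.637 2.252 2.085 3.99 1" --pt "-0.02 -0.016 -11.637 2.252 2.085 3.99 1" --pt "-0.02 -0.016 -11.637 2.252 2.085 3.99 1"

```text
time_s: 10.65
position: [0.5979, -0.3108, 0.1004]
tcp_rot: [[0.528, 0.849, 0.001], [0.849, -0.528, -0.001], [-0.0, 0.001, -1.0]]
force: [-0.4, -0.1, 0.4]
opening: 1.002
grasp_force: 0.0
```

```bash
python3 -c "
from h import *
go((.5976,-.3092,.028,-31.7))"
```

```text
t 10.65 p [ 0.5979 -0.3108  0.1004] yaw -31.86 J [-37.  42.  80.  -0.  58.  -5.] open 1.002 F [-0.4 -0.1  0.4]
[0.015, 0.004, -0.033, 0.04, -0.039, 2.415]
```

send_rows --pt "0.015 0.004 -0.033 0.04 -0.039 0.8 1" --pt "0.015 0.004 -0.033 0.04 -0.039 1.6 1" --pt "0.015 0.004 -0.033 0.04 -0.039 2.2 1" --pt "0.015 0.004 -0.033 0.04 -0.039 2.415 1" --pt "0.015 0.004 -0.033 0.04 -0.039 2.415 1" --pt "0.015 0.004 -0.033 0.04 -0.039 2.415 0" --pt "0.015 0.004 -0.033 0.04 -0.039 2.415 0" --pt "0.015 0.004 -0.033 0.04 -0.039 2.415 0" --pt "0.015 0.004 -0.033 0.04 -0.039 2.415 0" --pt "0.015 0.004 -0.033 0.04 -0.039 2.415 0" --pt "0.015 0.004 -0.033 0.04 -0.039 2.415 0" --pt "0.015 0.004 -0.033 0.04 -0.039 2.415 0"

```text
time_s: 11.65
position: [0.5977, -0.3095, 0.0282]
tcp_rot: [[0.525, 0.851, 0.0], [0.851, -0.525, -0.0], [-0.0, 0.0, -1.0]]
force: [0.0, 0.0, 2.2]
opening: 0.583
grasp_force: 30.0
```

```bash
python3 -c "
from h import *
print(read_state()['grasp_force']);go((.5976,-.3092,.028,-31.7),(.5976,-.3092,.09,-31.7),(.613,-.17,.09,-6.5),(.613,-.17,.011,-6.5))"
```

```text
30.00014820601791
t 11.65 p [ 0.5977 -0.3095  0.0282] yaw -31.66 J [-37.  48.  82.   0.  50.  -5.] open 0.583 F [0.  0.  2.2]
[0.005, 0.0, 0.009, 0.008, -0.008, 0.006]
[0.005, 0.0, 0.009, 0.008, -0.007, -2.06]
[0.005, 0.001, -5.031, 4.227, -2.005, -2.061]
[0.005, 0.001, -5.031, 4.227, -2.006, 0.572]
```

send_rows --pt "0 0 0 0 0 -1 0" --pt "0 0 0 0 0 -2.06 0" --pt "0.005 0.001 -5.031 4.227 -2.005 -2.06 0" --pt "0.005 0.001 -5.031 4.227 -2.005 -2.06 0" --pt "0.005 0.001 -5.031 4.227 -2.005 -2.06 0" --pt "0.005 0.001 -5.031 4.227 -2.005 -2.06 0" --pt "0.005 0.001 -5.031 4.227 -2.005 -2.06 0" --pt "0.005 0.001 -5.031 4.227 -2.005 -1 0" --pt "0.005 0.001 -5.031 4.227 -2.005 0 0" --pt "0.005 0.001 -5.031 4.227 -2.005 0.4 0" --pt "0.005 0.001 -5.031 4.227 -2.005 0.64 0" --pt "0.005 0.001 -5.031 4.227 -2.005 0.64 0" --pt "0.005 0.001 -5.031 4.227 -2.005 0.64 0"

```text
time_s: 12.73
position: [0.6132, -0.171, 0.009]
tcp_rot: [[0.115, 0.993, 0.0], [0.993, -0.115, -0.0], [-0.0, 0.0, -1.0]]
force: [-0.5, 0.2, -1.2]
opening: 0.583
grasp_force: 30.0
```

```bash
python3 -c "
from h import *
go((.598,.157,.12,-29.4))"
```

```text
t 12.73 p [ 0.6132 -0.171   0.009 ] yaw -6.58 J [-26.  47.  88.  -0.  45. -19.] open 0.583 F [-0.5  0.2 -1.2]
[0.003, 0.001, 4.564, 10.803, -1.755, -3.703]
```

send_rows --pt "0 0 0 0 0 0 1" --pt "0 0 0 0 0 0 1" --pt "0 0 0 0 0 0 1" --pt "0 0 0 0 0 0 1" --pt "0 0 0 0 0 -1 1" --pt "0 0 0 0 0 -2 1" --pt "0 0 0 0 0 -3.7 1" --pt "0.003 0.001 4.564 10.803 -1.755 -3.703 1" --pt "0.003 0.001 4.564 10.803 -1.755 -3.703 1" --pt "0.003 0.001 4.564 10.803 -1.755 -3.703 1" --pt "0.003 0.001 4.564 10.803 -1.755 -3.703 1" --pt "0.003 0.001 4.564 10.803 -1.755 -3.703 1" --pt "0.003 0.001 4.564 10.803 -1.755 -3.703 1" --pt "0.003 0.001 4.564 10.803 -1.755 -3.703 1" --pt "0.003 0.001 4.564 10.803 -1.755 -3.703 1" --pt "0.003 0.001 4.564 10.803 -1.755 -3.703 1" --pt "0.003 0.001 4.564 10.803 -1.755 -3.703 1" --pt "0.003 0.001 4.564 10.803 -1.755 -3.703 1" --pt "0.003 0.001 4.564 10.803 -1.755 -3.703 1"

```text
time_s: 14.32
position: [0.5974, 0.1567, 0.1197]
tcp_rot: [[0.491, 0.871, -0.001], [0.871, -0.491, 0.0], [-0.0, -0.001, -1.0]]
force: [-0.8, 0.1, -0.1]
opening: 0.998
grasp_force: 0.0
```

```bash
python3 -c "
from h import *
go((.598,.157,.018,-29.4))"
```

```text
t 14.32 p [0.5974 0.1567 0.1197] yaw -29.39 J [ 4. 37. 88.  0. 55. 34.] open 0.998 F [-0.8  0.1 -0.1]
[-0.012, 0.004, 0.001, 0.019, 0.018, 3.392]
```

send_rows --pt "0 0 0 0.019 0.018 1 1" --pt "0 0 0 0.019 0.018 2 1" --pt "0 0 0 0.019 0.018 3 1" --pt "0 0 0 0.019 0.018 3.392 1" --pt "0 0 0 0.019 0.018 3.392 1" --pt "0 0 0 0.019 0.018 3.392 0" --pt "0 0 0 0.019 0.018 3.392 0" --pt "0 0 0 0.019 0.018 3.392 0" --pt "0 0 0 0.019 0.018 3.392 0" --pt "0 0 0 0.019 0.018 3.392 0" --pt "0 0 0 0.019 0.018 3.392 0"

```text
time_s: 15.23
position: [0.5992, 0.1584, 0.0197]
tcp_rot: [[0.489, 0.872, 0.002], [0.872, -0.489, 0.001], [0.002, 0.002, -1.0]]
force: [0.5, -0.3, 6.1]
opening: 0.743
grasp_force: 30.0
```

```bash
python3 -c "
from h import *
s=read_state();print(s['grasp_force']);go((.5948,-.3096,.16,-6.48))"
```

```text
30.000838770065457
t 15.23 p [0.5992 0.1584 0.0197] yaw -29.3 J [ 4. 45. 91.  0. 44. 34.] open 0.743 F [ 0.5 -0.3  6.1]
[0.023, -0.016, -4.565, -13.667, 7.517, -4.688]
```

send_rows --pt "0 0 0 0 0 -1 0" --pt "0 0 0 0 0 -2 0" --pt "0 0 0 0 0 -3 0" --pt "0.01 0 -4.565 -13.62 7.51 -4.688 0" --pt "0.01 0 -4.565 -13.62 7.51 -4.688 0" --pt "0.01 0 -4.565 -13.62 7.51 -4.688 0" --pt "0.01 0 -4.565 -13.62 7.51 -4.688 0" --pt "0.01 0 -4.565 -13.62 7.51 -4.688 0" --pt "0.01 0 -4.565 -13.62 7.51 -4.688 0" --pt "0.01 0 -4.565 -13.62 7.51 -4.688 0" --pt "0.01 0 -4.565 -13.62 7.51 -4.688 0" --pt "0.01 0 -4.565 -13.62 7.51 -4.688 0" --pt "0.01 0 -4.565 -13.62 7.51 -4.688 0" --pt "0.01 0 -4.565 -13.62 7.51 -4.688 0" --pt "0.01 0 -4.565 -13.62 7.51 -4.688 0" --pt "0.01 0 -4.565 -13.62 7.51 -4.688 0" --pt "0.01 0 -4.565 -13.62 7.51 -4.688 0" --pt "0.01 0 -4.565 -13.62 7.51 -4.688 0"

```text
time_s: 16.73
position: [0.5937, -0.3064, 0.1578]
tcp_rot: [[0.113, 0.994, -0.003], [0.994, -0.112, 0.003], [0.003, -0.004, -1.0]]
force: [0.6, -0.1, -1.7]
opening: 0.745
grasp_force: 30.0
```

```bash
python3 -c "
from h import *
x,c=fit([load('x1')],('r',.066,.088,.058),[.598,.157,.053,-29.4],[.01,.01,.001,5]);print(x,c)
go((.595,-.3078,.06,-6.48))
cap('side','s1')
i=load('s1')['image'];cv2.imwrite('pics/s1c.png',cv2.resize(i[60:260,180:380],(600,600),interpolation=cv2.INTER_CUBIC))"
```

```text
[  0.59856711   0.16543708   0.04475517 -29.7542951 ] -393.12615581212117
t 16.73 p [ 0.5937 -0.3064  0.1578] yaw -6.46 J [-37.  38.  79.   0.  64. -30.] open 0.745 F [ 0.6 -0.1 -1.7]
[-0.044, -0.031, 0.004, -0.05, 0.059, 3.26]
```

View pics/s1c.png

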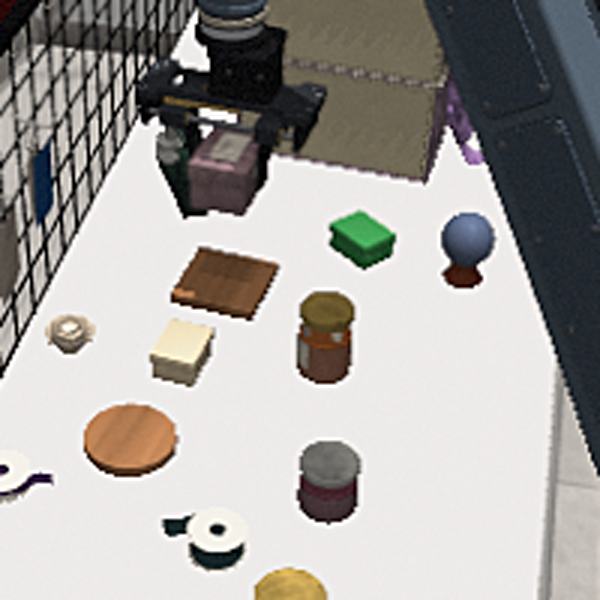

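The large box hangs level in the gripper. The cream box is set aside at crop pixel (182,350).

send_rows --pt "-0.044 -0.031 0 -0.06 0.059 1 0" --pt "-0.044 -0.031 0 -0.06 0.059 2 0" --pt "-0.044 -0.031 0 -0.06 0.059 2.8 0" --pt "-0.044 -0.031 0 -0.06 0.059 3.2 0" --pt "-0.044 -0.031 0 -0.06 0.059 3.3 0" --pt "-0.044 -0.031 0 -0.06 0.059 3.3 0" --pt "-0.044 -0.031 0 -0.06 0.059 3.3 0"

```text
time_s: 17.37
position: [0.5968, -0.3101, 0.0606]
tcp_rot: [[0.112, 0.994, 0.003], [0.994, -0.112, -0.003], [-0.003, 0.004, -1.0]]
force: [0.8, -0.1, 0.2]
opening: 0.742
grasp_force: 30.0
```

```bash
python3 -c "
from h import *
go((.595,-.3083,.040,-6.48))"
```

```text
t 17.37 p [ 0.5968 -0.3101  0.0606] yaw -6.43 J [-37.  45.  82.  -0.  53. -30.] open 0.742 F [ 0.8 -0.1  0.2]
[0.043, 0.034, 0.009, 0.054, -0.069, 0.685]
```

send_rows --pt "0.02 0.017 0.009 0.027 -0.035 0.3 0" --pt "0.02 0.017 0.009 0.027 -0.035 0.3 0" --pt "0.02 0.017 0.009 0.027 -0.035 0.3 0" --pt "0.02 0.017 0.009 0.027 -0.035 0.3 0"

```text
time_s: 17.7
position: [0.595, -0.3095, 0.0509]
tcp_rot: [[0.114, 0.993, 0.001], [0.993, -0.114, -0.001], [-0.001, 0.001, -1.0]]
force: [-0.5, 0.2, -0.6]
opening: 0.743
grasp_force: 30.0
```

```bash
python3 -c "
from h import *
go((.595,-.3083,.040,-6.48))"
```

```text
t 17.7 p [ 0.595  -0.3095  0.0509] yaw -6.54 J [-37.  46.  82.  -0.  52. -30.] open 0.743 F [-0.5  0.2 -0.6]
[0.011, 0.011, -0.012, 0.042, -0.005, 0.362]
```

send_rows --pt "0.005 0.005 0 0.03 -0.005 0.15 0" --pt "0.005 0.005 0 0.03 -0.005 0.25 0" --pt "0.005 0.005 0 0.03 -0.005 0.33 0" --pt "0.005 0.005 0 0.03 -0.005 0.35 0" --pt "0.005 0.005 0 0.03 -0.005 0.35 0"

```text
time_s: 18.12
position: [0.5946, -0.3084, 0.0397]
tcp_rot: [[0.114, 0.994, -0.001], [0.994, -0.114, 0.0], [0.0, -0.001, -1.0]]
force: [-0.2, 1.0, 0.5]
opening: 0.743
grasp_force: 30.0
```

```bash
python3 -c "
from h import *
go((.595,-.3083,.039,-6.48))"
```

```text
t 18.12 p [ 0.5946 -0.3084  0.0397] yaw -6.53 J [-37.  46.  82.  -0.  51. -30.] open 0.743 F [-0.2  1.   0.5]
[-0.007, -0.001, -0.011, 0.003, 0.012, 0.025]
```

send_rows --pt "0 0 0 0 0 0.05 0" --pt "0 0 0 0 0 0.05 0" --pt "0 0 0 0 0 0.05 1" --pt "0 0 0 0 0 0.05 1" --pt "0 0 0 0 0 0.05 1" --pt "0 0 0 0 0 0.05 1" --pt "0 0 0 0 0 -1 1" --pt "0 0 0 0 0 -2 1" --pt "0 0 0 0 0 -3 1" --pt "0 0 0 -3.2 -1 -5.5 1" --pt "0 0 0 -3.2 -1 -6 1" --pt "0 0 0 -3.2 -1 -6 1" --pt "0 0 0 -3.2 -1 -6 1" --pt "0 0 0 -3.2 -1 -6 1" --pt "0 0 0 -3.2 -1 -6 1"

```text
time_s: 19.37
position: [0.5537, -0.3999, 0.2192]
tcp_rot: [[0.115, 0.993, -0.001], [0.993, -0.115, 0.001], [0.001, -0.001, -1.0]]
force: [-0.2, 1.1, -0.3]
opening: 1.003
grasp_force: 0.0
```

```bash
python3 -c "
from h import *
cap('wrist','y1');go()"
```

```text
t 19.42 p [ 0.5535 -0.3985  0.218 ] yaw -6.53 J [-45.  35.  73.   0.  72. -39.] open 1.001 F [-0.6 -0.4 -0.5]
```

send_rows --pt "0 0 0 0 3 0 1" --pt "0 0 0 0 3 0 1" --pt "0 0 0 0 3 0 1" --pt "0 0 0 0 3 0 1" --pt "0 0 0 0 3 0 1" --pt "0 0 0 0 3 0 1" --pt "0 0 0 0 3 0 1"

```text
time_s: 20.0
position: [0.6422, -0.4098, 0.2192]
tcp_rot: [[0.114, 0.993, -0.002], [0.993, -0.114, 0.001], [0.001, -0.002, -1.0]]
force: [-0.3, -0.0, -0.7]
opening: 1.001
grasp_force: 0.0
```

```bash
cat > m3.py <<'E'
from h import *
cap('wrist','y2');go((.613,-.171,.12,-6.5))
V={k:load(k) for k in['y1','y2']}
def f(n,vs,m,p,d):
    x,c=fit([V[v] for v in vs],m,p,d); print(n,vs,np.round(x,4),round(c,1)); return x
D=[.02,.02,.01];b=['y1','y2']
f('square',b,('r',.1,.1,.02),[.595,-.31,.017,-6],D+[5])
f('large',b,('r',.066,.088,.058),[.595,-.309,.074,-6],D+[5])
f('cream',b,('r',.051,.065,.036),[.613,-.171,.032,-6],D+[5])
f('round',b,('circ',.048),[.631,-.031,.016],D)
cv2.imwrite('pics/yy.png',np.hstack([cv2.resize(V[k]['image'],(400,300),interpolation=cv2.INTER_AREA) for k in b]))
E
python3 m3.py
```

```text
t 20.05 p [ 0.6423 -0.4102  0.2198] yaw -6.56 J [-41.  42.  59.  -0.  79. -34.] open 0.996 F [ 0.2  0.  -0. ]
[-0.017, -0.006, -0.012, 7.808, -1.878, 3.332]
square ['y1', 'y2'] [ 0.5942 -0.306   0.0244 -7.7023] -326.8
large ['y1', 'y2'] [ 0.595  -0.3111  0.082  -4.7693] -281.7
cream ['y1', 'y2'] [ 0.6118 -0.1643  0.0235 -8.7969] -132.3
round ['y1', 'y2'] [ 0.6383 -0.0295  0.0178] 0.0
```

View pics/yy.png

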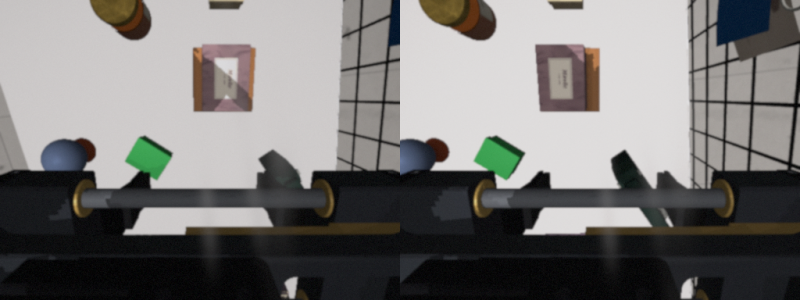

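The box is on the plinth. The plinth's far edges are hidden, so I'll refit with heights fixed at the known biased values.

```bash
python3 - <<'E'
from h import *
V={k:load(k) for k in['y1','y2']}
for vs in (['y1'],['y2'],['y1','y2']):
  for m,z in ((('r',.066,.088),.0735),(('r',.066,.088,.058),.0735),(('r',.1,.1),.0157)):
    x,c=fit([V[v] for v in vs],m,[.595,-.309,z,-6.5],[.008,.008,1e-6,3]);print(vs,m,x.round(4),round(c,1))
E
```

```text
['y1'] ('r', 0.066, 0.088) [ 0.5971 -0.3107  0.0735 -6.7869] -118.6
['y1'] ('r', 0.066, 0.088, 0.058) [ 0.5987 -0.31    0.0735 -4.3147] -247.4
['y1'] ('r', 0.1, 0.1) [ 0.5959 -0.3066  0.0157 -5.884 ] -130.7
['y2'] ('r', 0.066, 0.088) [ 0.5914 -0.3094  0.0735 -6.8321] -147.2
['y2'] ('r', 0.066, 0.088, 0.058) [ 0.5914 -0.3096  0.0735 -6.7178] -355.8
['y2'] ('r', 0.1, 0.1) [ 0.5938 -0.3053  0.0157 -7.218 ] -150.5
['y1', 'y2'] ('r', 0.066, 0.088) [ 0.5919 -0.3096  0.0735 -7.1213] -128.6
['y1', 'y2'] ('r', 0.066, 0.088, 0.058) [ 0.5918 -0.3099  0.0735 -6.9404] -287.7
['y1', 'y2'] ('r', 0.1, 0.1) [ 0.5944 -0.3052  0.0157 -6.7023] -138.9
```

```bash
python3 -c "
from h import *
go((.50,-.33,.24,-90))"
```

```text
t 20.05 p [ 0.6423 -0.4102  0.2198] yaw -6.56 J [-41.  42.  59.  -0.  79. -34.] open 0.996 F [ 0.2  0.  -0. ]
[-0.018, 0.007, 16.688, 2.115, -5.02, -0.666]
```

send_rows --pt "0 0 16.688 2.115 -5.02 -0.666 1" --pt "0 0 16.688 2.115 -5.02 -0.666 1" --pt "0 0 16.688 2.115 -5.02 -0.666 1" --pt "0 0 16.688 2.115 -5.02 -0.666 1" --pt "0 0 16.688 2.115 -5.02 -0.666 1" --pt "0 0 16.688 2.115 -5.02 -0.666 1" --pt "0 0 16.688 2.115 -5.02 -0.666 1" --pt "0 0 16.688 2.115 -5.02 -0.666 1" --pt "0 0 16.688 2.115 -5.02 -0.666 1" --pt "0 0 16.688 2.115 -5.02 -0.666 1" --pt "0 0 16.688 2.115 -5.02 -0.666 1" --pt "0 0 16.688 2.115 -5.02 -0.666 1" --pt "0 0 16.688 2.115 -5.02 -0.666 1" --pt "0 0 16.688 2.115 -5.02 -0.666 1" --pt "0 0 16.688 2.115 -5.02 -0.666 1" --pt "0 0 16.688 2.115 -5.02 -0.666 1" --pt "0 0 16.688 2.115 -5.02 -0.666 1"

```text
time_s: 21.47
position: [0.501, -0.3304, 0.2399]
tcp_rot: [[1.0, 0.001, -0.0], [0.001, -1.0, -0.0], [-0.0, 0.0, -1.0]]
force: [0.7, 0.0, 0.8]
opening: 1.001
grasp_force: 0.0
```

```bash
python3 -c "
from h import *
cap('wrist','z1');go()"
```

```text
t 21.52 p [ 0.501  -0.3304  0.2399] yaw -89.95 J [-44.  27.  85.  -0.  68.  46.] open 1.0 F [1.  0.  0.2]
```

send_rows --pt "0 0 0 0 -4 0 1" --pt "0 0 0 0 -4 0 1" --pt "0 0 0 0 -4 0 1" --pt "0 0 0 0 -4 0 1" --pt "0 0 0 0 -4 0 1" --pt "0 0 0 0 -4 0 1" --pt "0 0 0 0 -4 0 1" --pt "0 0 0 0 -4 0 1" --pt "0 0 0 0 -4 0 1"

```text
time_s: 22.27
position: [0.5012, -0.2117, 0.2397]
tcp_rot: [[1.0, -0.001, -0.0], [-0.001, -1.0, -0.0], [-0.0, 0.0, -1.0]]
force: [0.2, -0.4, 0.5]
opening: 1.001
grasp_force: 0.0
```

```bash
cat > m4.py <<'E'
from h import *
cap('wrist','z2');go((.613,-.171,.10,-6.5))
V={k:load(k) for k in['z1','z2']}
def f(n,vs,m,p,d):
    x,c=fit([V[v] for v in vs],m,p,d); print(n,vs,np.round(x,4),round(c,1)); return x
b=['z1','z2']
for vs in (['z1'],['z2'],b):
    f('sq',vs,('r',.1,.1,.02),[.595,-.309,.0157,-6.5],[.008,.008,1e-6,3])
    f('large',vs,('r',.066,.088),[.595,-.309,.0735,-6.5],[.008,.008,1e-6,3])
    f('cream',vs,('r',.051,.065,.036),[.613,-.171,.032,-6.5],[.008,.008,1e-6,3])
f('large',b,('r',.066,.088),[.595,-.309,.0735,-6.5],[.008,.008,.01,3])
f('cream',b,('r',.051,.065,.036),[.613,-.171,.032,-6.5],[.008,.008,.01,3])
cv2.imwrite('pics/zz.png',np.hstack([cv2.resize(V[k]['image'],(400,300),interpolation=cv2.INTER_AREA) for k in b]))
E
python3 m4.py
```

```text
t 22.32 p [ 0.5011 -0.2115  0.2397] yaw -90.06 J [-35.  23.  93.  -0.  65.  55.] open 1.0 F [-0.4  0.5 -0.5]
[0.0, 0.004, -16.712, 3.731, -1.355, 4.655]
sq ['z1'] [ 0.5949 -0.3056  0.0157 -6.3535] -309.3
large ['z1'] [ 0.5992 -0.3113  0.0735 -7.077 ] -119.3
cream ['z1'] [ 0.6117 -0.1673  0.032  -7.5234] -222.9
sq ['z2'] [ 0.5947 -0.3084  0.0157 -6.9523] -370.6
large ['z2'] [ 0.5961 -0.3111  0.0735 -9.6584] -96.1
cream ['z2'] [ 0.6109 -0.1692  0.032  -6.0269] -272.1
sq ['z1', 'z2'] [ 0.5948 -0.3075  0.0157 -6.5678] -322.5
large ['z1', 'z2'] [ 0.5987 -0.3112  0.0735 -7.2041] -106.2
cream ['z1', 'z2'] [ 0.6112 -0.1678  0.032  -6.4211] -241.7
large ['z1', 'z2'] [ 0.5991 -0.3111  0.0723 -6.9746] -106.3
cream ['z1', 'z2'] [ 0.6112 -0.168   0.0327 -6.4932] -241.9
```

View pics/zz.png

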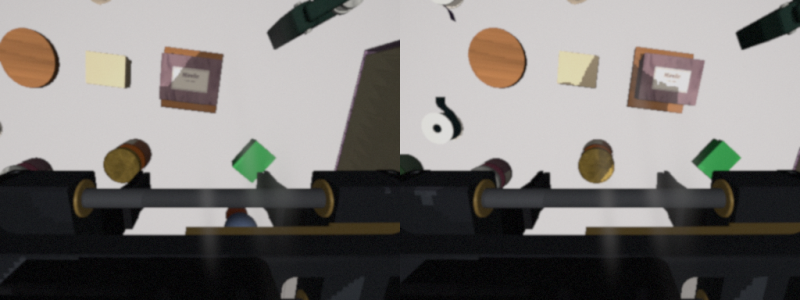

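The shadow edges are confusing the fit, so I'll overlay the mechanically expected pose and look.

```bash
python3 - <<'E'
from h import *
out=[]
for k in('z1','y2'):
    c=load(k);S=5
    u=proj(c,[[.595,-.309,.05]])[0];x0,y0=(u-[40,50]).astype(int); y0=max(y0,0)
    im=cv2.resize(c['image'][y0:y0+110,x0:x0+80],None,fx=S,fy=S,interpolation=cv2.INTER_CUBIC)
    by=-.0007*np.array([np.cos(np.radians(-90 if k=='z1' else -6.5)),np.sin(np.radians(-90 if k=='z1' else -6.5))])*-1
    for m,p,col in ((('r',.066,.088),[.5945,-.3096,.0535+.02,-6.5],(0,255,255)),(('r',.1,.1),[.5948,-.3096,.0157,-6.5],(0,255,0))):
        p=[p[0]+by[0],p[1]+by[1]]+p[2:]
        for q in curves(c,m,p): cv2.polylines(im,[((q-[x0,y0]+.5)*S).astype(np.int32)],False,col,1)
    out.append(im)
cv2.imwrite('pics/ov.png',np.hstack(out))
E
```

```text
(no output)
```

View pics/ov.png

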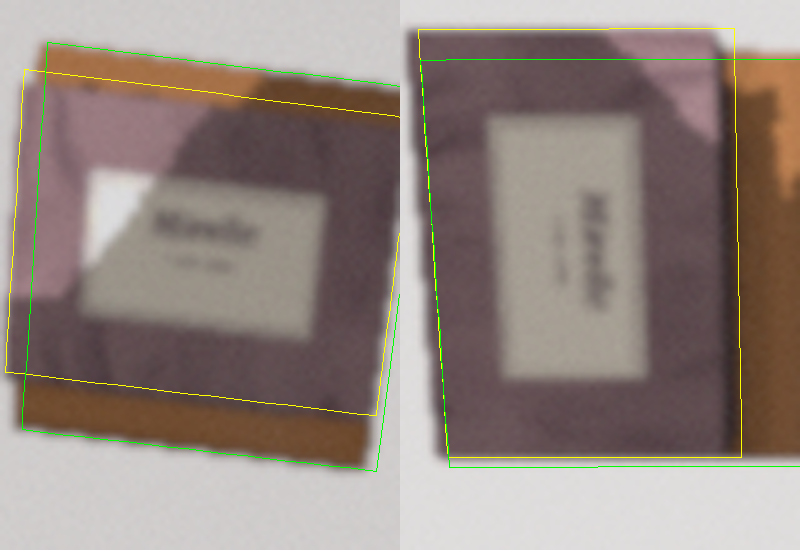

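In both crops the plinth matches its overlay, but the box sits about 2.5 mm toward the robot (-x) of the yellow outline; y is fine. The cream box shows the same -2 mm shift along tool y, so the pads close about 2.5 mm off the TCP. I'll close on the large box again with that offset corrected.

```bash
python3 -c "
from h import *
go((.5973,-.3087,.15,-6.5))"
```

```text
t 22.32 p [ 0.5011 -0.2115  0.2397] yaw -90.06 J [-35.  23.  93.  -0.  65.  55.] open 1.0 F [-0.4  0.5 -0.5]
[0.0, 0.004, -16.712, 3.212, 3.236, 2.99]
```

send_rows --pt "0 0.004 -16.712 3.212 3.236 1 1" --pt "0 0.004 -16.712 3.212 3.236 1 1" --pt "0 0.004 -16.712 3.212 3.236 1 1" --pt "0 0.004 -16.712 3.212 3.236 1.5 1" --pt "0 0.004 -16.712 3.212 3.236 2 1" --pt "0 0.004 -16.712 3.212 3.236 2 1" --pt "0 0.004 -16.712 3.212 3.236 2 1" --pt "0 0.004 -16.712 3.212 3.236 2 1" --pt "0 0.004 -16.712 3.212 3.236 2 1" --pt "0 0.004 -16.712 3.212 3.236 2.99 1" --pt "0 0.004 -16.712 3.212 3.236 2.99 1" --pt "0 0.004 -16.712 3.212 3.236 2.99 1" --pt "0 0.004 -16.712 3.212 3.236 2.99 1" --pt "0 0.004 -16.712 3.212 3.236 2.99 1" --pt "0 0.004 -16.712 3.212 3.236 2.99 1" --pt "0 0.004 -16.712 3.212 3.236 2.99 1" --pt "0 0.004 -16.712 3.212 3.236 2.99 1"

```text
time_s: 23.73
position: [0.5975, -0.3077, 0.1504]
tcp_rot: [[0.113, 0.994, 0.0], [0.994, -0.113, -0.0], [-0.0, 0.0, -1.0]]
force: [0.1, 0.1, -0.4]
opening: 0.997
grasp_force: 0.0
```

```bash
python3 -c "
from h import *
go((.5973,-.3087,.045,-6.5))"
```

```text
t 23.73 p [ 0.5975 -0.3077  0.1504] yaw -6.47 J [-37.  38.  79.   0.  63. -30.] open 0.997 F [ 0.1  0.1 -0.4]
[0.005, 0.002, 0.006, -0.035, -0.006, 3.514]
```

send_rows --pt "0 0 0 -0.03 0 1 1" --pt "0 0 0 -0.03 0 2 1" --pt "0 0 0 -0.03 0 3 1" --pt "0 0 0 -0.03 0 3.5 1" --pt "0 0 0 -0.03 0 3.5 1" --pt "0 0 0 -0.03 0 3.5 1" --pt "0 0 0 -0.03 0 3.5 0.85" --pt "0 0 0 -0.03 0 3.5 0.8" --pt "0 0 0 -0.03 0 3.5 0.77" --pt "0 0 0 -0.03 0 3.5 0.75" --pt "0 0 0 -0.03 0 3.5 0.73" --pt "0 0 0 -0.03 0 3.5 0.73"

```text
time_s: 24.73
position: [0.5975, -0.3085, 0.0458]
tcp_rot: [[0.112, 0.994, 0.001], [0.994, -0.112, -0.0], [-0.0, 0.001, -1.0]]
force: [0.3, -0.5, 0.6]
opening: 0.746
grasp_force: 26.3
```

```bash
python3 -c "
from h import *
print(read_state()['grasp_force']);go((.5973,-.3087,.045,-6.5))"
```

```text
26.29333056975156
t 24.73 p [ 0.5975 -0.3085  0.0458] yaw -6.42 J [-37.  46.  82.   0.  52. -30.] open 0.746 F [ 0.3 -0.5  0.6]
[0.009, 0.004, 0.016, -0.007, -0.007, 0.028]
```

```bash
python3 -c "
from h import *
go((.6423,-.4102,.2198,-6.5))"
```

```text
t 24.73 p [ 0.5975 -0.3085  0.0458] yaw -6.42 J [-37.  46.  82.   0.  52. -30.] open 0.746 F [ 0.3 -0.5  0.6]
[0.009, 0.004, 0.016, -3.203, 1.867, -5.796]
```

send_rows --pt "0 0 0 0 0 0 1" --pt "0 0 0 0 0 0 1" --pt "0 0 0 0 0 0 1" --pt "0 0 0 0 0 -1 1" --pt "0 0 0 0 0 -2 1" --pt "0 0 0 0 0 -3 1" --pt "0 0 0 -3.2 1.86 -5.8 1" --pt "0 0 0 -3.2 1.86 -5.8 1" --pt "0 0 0 -3.2 1.86 -5.8 1" --pt "0 0 0 -3.2 1.86 -5.8 1" --pt "0 0 0 -3.2 1.86 -5.8 1" --pt "0 0 0 -3.2 1.86 -5.8 1" --pt "0 0 0 -3.2 1.86 -5.8 1" --pt "0 0 0 -3.2 1.86 -5.8 1"

```text
time_s: 25.9
position: [0.6408, -0.4076, 0.2167]
tcp_rot: [[0.111, 0.994, -0.004], [0.994, -0.111, 0.004], [0.003, -0.004, -1.0]]
force: [-0.6, 0.2, -0.5]
opening: 1.003
grasp_force: 0.0
```

```bash
python3 -c "
from h import *
c=cap('wrist','y3');go((.613,-.1685,.12,-6.5))
for m,z in ((('r',.066,.088),.0735),(('r',.066,.088,.058),.0735),(('r',.1,.1),.0157)):
    x,e=fit([c],m,[.595,-.309,z,-6.5],[.008,.008,1e-6,3]);print(m,x.round(4),round(e,1))
"
```

```text
t 25.95 p [ 0.641  -0.4078  0.2171] yaw -6.35 J [-41.  42.  60.   0.  79. -35.] open 0.999 F [-0.2  1.2  0.1]
[-0.043, -0.034, 0.029, 7.815, -1.799, 3.267]
('r', 0.066, 0.088) [ 0.5941 -0.3093  0.0735 -6.5884] -146.4
('r', 0.066, 0.088, 0.058) [ 0.5941 -0.3098  0.0735 -7.0824] -352.8
('r', 0.1, 0.1) [ 0.5951 -0.305   0.0157 -7.4364] -143.8
```

The box moved +2.7 mm, to within about 1 mm of the plinth centre, at -6.6° to -7°. Next is the cream box.

send_rows --pt "0 0 0 7.83 -1.8 0.5 1" --pt "0 0 0 7.83 -1.8 0.5 1" --pt "0 0 0 7.83 -1.8 0.5 1" --pt "0 0 0 7.83 -1.8 0.5 1" --pt "0 0 0 7.83 -1.8 1 1" --pt "0 0 0 7.83 -1.8 2 1" --pt "0 0 0 7.83 -1.8 3.5 1" --pt "0 0 0 7.83 -1.8 4 1" --pt "0 0 0 7.83 -1.8 4 1" --pt "0 0 0 7.83 -1.8 4 1" --pt "0 0 0 7.83 -1.8 4 1" --pt "0 0 0 7.83 -1.8 4 1" --pt "0 0 0 7.83 -1.8 4 1"

```text
time_s: 27.03
position: [0.616, -0.1718, 0.1014]
tcp_rot: [[0.113, 0.994, 0.004], [0.994, -0.113, -0.002], [-0.001, 0.004, -1.0]]
force: [-0.2, -0.1, 0.3]
opening: 1.004
grasp_force: 0.0
```

```bash
python3 -c "
from h import *
go((.6137,-.1677,.0105,-6.45))"
```

```text
t 27.03 p [ 0.616  -0.1718  0.1014] yaw -6.46 J [-26.  40.  86.   0.  54. -19.] open 1.004 F [-0.2 -0.1  0.3]
[0.047, 0.015, -0.002, 0.129, -0.105, 3.029]
```

send_rows --pt "0.03 0.01 0 0.1 -0.08 1 1" --pt "0.03 0.01 0 0.1 -0.08 2 1" --pt "0.03 0.01 0 0.1 -0.08 2.7 1" --pt "0.03 0.01 0 0.1 -0.08 3.0 1" --pt "0.03 0.01 0 0.1 -0.08 3.0 1" --pt "0.03 0.01 0 0.1 -0.08 3.0 1"

```text
time_s: 27.53
position: [0.6134, -0.1679, 0.0101]
tcp_rot: [[0.112, 0.994, -0.001], [0.994, -0.112, 0.001], [0.001, -0.001, -1.0]]
force: [0.1, -0.3, 0.3]
opening: 1.001
grasp_force: 0.0
```

```bash
python3 -c "
from h import *
go((.6137,-.1677,.0105,-6.45))"
```

```text
t 27.53 p [ 0.6134 -0.1679  0.0101] yaw -6.44 J [-25.  47.  88.   0.  45. -19.] open 1.001 F [ 0.1 -0.3  0.3]
[-0.013, -0.006, 0.002, 0.008, 0.011, -0.015]
```

send_rows --pt "0 0 0 0 0 0 0.5" --pt "0 0 0 0 0 0 0" --pt "0 0 0 0 0 0 0" --pt "0 0 0 0 0 0 0" --pt "0 0 0 0 0 0 0" --pt "0 0 0 0 0 0 0" --pt "0 0 0 0 0 -1 0" --pt "0 0 0 0 0 -2 0" --pt "0 0 0 0 0 -3 0" --pt "0 0 0 0 0 -4 0" --pt "0 0 0 -4.75 0 -4 0" --pt "0 0 0 -4.75 0 -4 0" --pt "0 0 0 -4.75 0 -4 0" --pt "0 0 0 -4.75 0 -4 0" --pt "0 0 0 -4.75 0 -4 0" --pt "0 0 0 -4.75 0 -4 0" --pt "0 0 0 -4.75 0 -4 0" --pt "0 0 0 -4.75 0 -4 0"

```text
time_s: 29.03
position: [0.5968, -0.307, 0.1286]
tcp_rot: [[0.11, 0.994, -0.004], [0.994, -0.11, 0.003], [0.002, -0.004, -1.0]]
force: [0.9, 0.1, -0.4]
opening: 0.584
grasp_force: 29.9
```

```bash
python3 -c "
from h import *
go((.5973,-.3093,.0885,-6.6))"
```

```text
t 29.03 p [ 0.5968 -0.307   0.1286] yaw -6.33 J [-37.  40.  79.   0.  61. -30.] open 0.584 F [ 0.9  0.1 -0.4]
[-0.046, -0.027, 0.054, -0.077, 0.03, 1.337]
```

send_rows --pt "-0.02 -0.015 0.03 -0.04 0.02 0.6 0" --pt "-0.02 -0.015 0.03 -0.04 0.02 1.1 0" --pt "-0.02 -0.015 0.03 -0.04 0.02 1.2 0" --pt "-0.02 -0.015 0.03 -0.04 0.02 1.2 0" --pt "-0.02 -0.015 0.03 -0.04 0.02 1.2 0"

```text
time_s: 29.45
position: [0.5985, -0.3088, 0.0942]
tcp_rot: [[0.112, 0.994, 0.001], [0.994, -0.112, -0.001], [-0.001, 0.001, -1.0]]
force: [0.4, 0.3, 4.9]
opening: 0.582
grasp_force: 30.0
```

```bash
python3 -c "
from h import *
go((.5973,-.3093,.0885,-6.6))"
```

```text
t 29.45 p [ 0.5985 -0.3088  0.0942] yaw -6.42 J [-37.  42.  80.  -0.  57. -30.] open 0.582 F [0.4 0.3 4.9]
[0.008, 0.011, 0.035, -0.021, -0.037, 0.191]
```

There is 4.9 N contact about 6 mm sooner than expected, so I'll look before going on.

```bash
python3 -c "
from h import *
cap('side','s2')
i=load('s2')['image'];cv2.imwrite('pics/s2c.png',cv2.resize(i[85:185,205:315],(660,600),interpolation=cv2.INTER_CUBIC));go()"
```

```text
t 29.5 p [ 0.5985 -0.3088  0.0942] yaw -6.44 J [-37.  42.  80.  -0.  57. -30.] open 0.587 F [0.2 1.2 4.8]
```

View pics/s2c.png

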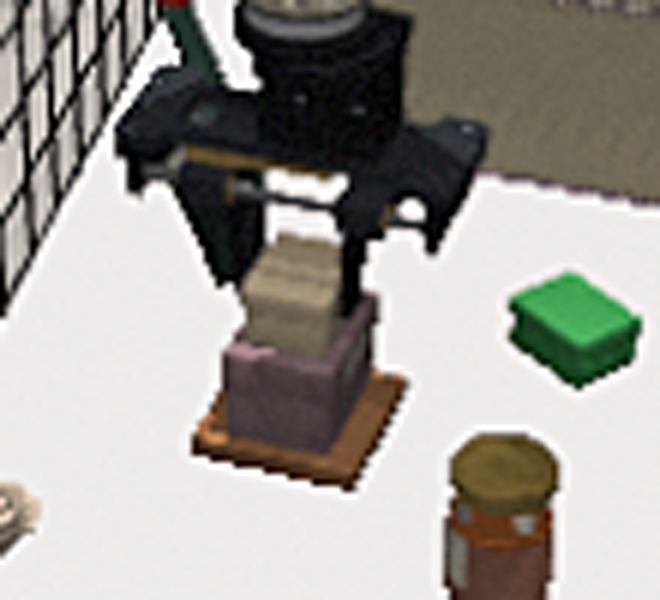

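```bash
python3 -c "
from h import *
c=load('s2')
for n,m,p in (('sq',('r',.1,.1,.02),[.595,-.309,.02,-6.5]),('large',('r',.066,.088,.058),[.595,-.309,.078,-6.5]),('cream',('r',.051,.065,.036),[.595,-.309,.118,-6.5]),('creamTop',('r',.051,.065),[.595,-.309,.118,-6.5])):
    x,e=fit([c],m,p,[.004,.012,.008 if n!='sq' else .0005,3]);print(n,x.round(4),round(e,1))
t=cap('top','t2');print(proj(t,[[.595,-.309,.114]]))
"
```

```text
sq [ 0.601  -0.3208  0.0139 -4.7687] -336.3
large [ 0.5969 -0.2845  0.0965 -4.0837] -283.8
cream [ 0.5785 -0.2096  0.1839 -1.9304] -343.1
creamTop [ 0.5991 -0.2967  0.1246 -9.0064] -146.2
[[348.32696609 175.75820146]]
```

send_rows --pt "0 0 0.02 -0.01 -0.03 0.06 0" --pt "0 0 0.02 -0.01 -0.03 0.1 0" --pt "0 0 0.02 -0.01 -0.03 0.1 0"

```text
time_s: 29.8
position: [0.5985, -0.3089, 0.0942]
tcp_rot: [[0.114, 0.993, 0.003], [0.993, -0.114, -0.001], [-0.0, 0.003, -1.0]]
force: [-0.1, 5.4, 17.3]
opening: 0.58
grasp_force: 30.0
```

```bash
python3 -c "
from h import *
go((.5973,-.3093,.0885,-6.6))
c=load('s2');S=6
im=cv2.resize(c['image'][85:185,205:315],(660,600),interpolation=cv2.INTER_CUBIC)
for m,p,col in ((('r',.1,.1,.02),[.5948,-.3096,.02,-6.5],(0,255,0)),(('r',.066,.088,.058),[.5945,-.3093,.078,-6.6],(0,255,255)),(('r',.051,.065,.036),[.596,-.309,.114,-6.6],(255,0,255))):
    for q in curves(c,m,p): cv2.polylines(im,[((q-[205,85]+.5)*S).astype(np.int32)],False,col,1)
cv2.imwrite('pics/s2o.png',im)"
```

```text
t 29.8 p [ 0.5985 -0.3089  0.0942] yaw -6.57 J [-37.  42.  81.   0.  57. -30.] open 0.58 F [-0.1  5.4 17.3]
[0.034, 0.005, 0.006, -0.017, -0.038, 0.189]
```

View pics/s2o.png

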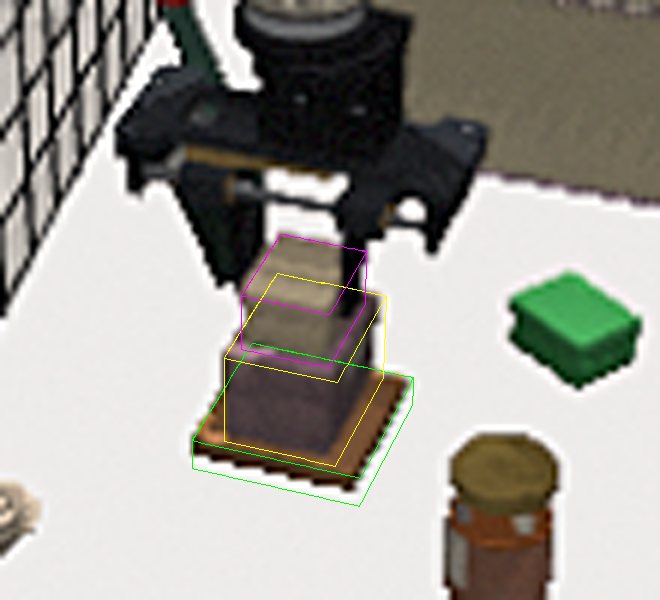

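Contact is firm and the cream box looks flat on the large box. I'll ease off and release.

send_rows --pt "0 0 0 0 0 -0.09 0" --pt "0 0 0 0 0 -0.09 0" --pt "0 0 0 0 0 -0.09 0.7" --pt "0 0 0 0 0 -0.09 0.8" --pt "0 0 0 0 0 -0.09 1" --pt "0 0 0 0 0 -0.09 1" --pt "0 0 0 0 0 -1 1" --pt "0 0 0 0 0 -2 1" --pt "0 0 0 -3.2 1.5 -4.2 1" --pt "0 0 0 -3.2 1.5 -4.2 1" --pt "0 0 0 -3.2 1.5 -4.2 1" --pt "0 0 0 -3.2 1.5 -4.2 1" --pt "0 0 0 -3.2 1.5 -4.2 1" --pt "0 0 0 -3.2 1.5 -4.2 1" --pt "0 0 0 -3.2 1.5 -4.2 1"

```text
time_s: 31.05
position: [0.6289, -0.409, 0.2138]
tcp_rot: [[0.115, 0.993, -0.004], [0.993, -0.115, 0.003], [0.003, -0.005, -1.0]]
force: [-0.1, 0.6, -0.4]
opening: 1.002
grasp_force: 0.0
```

```bash
python3 -c "
from h import *
c=cap('wrist','y4');go()
S=5;u=proj(c,[[.595,-.309,.06]])[0];x0,y0=(u-[60,60]).astype(int);y0=max(y0,0)
im=cv2.resize(c['image'][y0:y0+120,x0:x0+120],(600,600),interpolation=cv2.INTER_CUBIC)
for m,p,col in ((('r',.066,.088),[.5952,-.3096,.0735,-6.6],(0,255,255)),(('r',.051,.065),[.5952,-.3096,.1095,-6.6],(255,0,255)),(('r',.1,.1),[.5952,-.3096,.0157,-6.5],(0,255,0))):
    for q in curves(c,m,p): cv2.polylines(im,[((q-[x0,y0]+.5)*S).astype(np.int32)],False,col,1)
cv2.imwrite('pics/y4o.png',im)
for m,z in ((('r',.066,.088),.0735),(('r',.066,.088,.058),.0735),(('r',.051,.065),.1095)):
    x,e=fit([c],m,[.595,-.309,z,-6.5],[.008,.008,1e-6,4]);print(m,x.round(4),round(e,1))
"
```

```text
t 31.1 p [ 0.6291 -0.4089  0.214 ] yaw -6.61 J [-42.  41.  62.  -0.  78. -35.] open 0.999 F [ 0.1 -0.5  0. ]
('r', 0.066, 0.088) [ 0.5936 -0.3097  0.0735 -6.974 ] -137.3
('r', 0.066, 0.088, 0.058) [ 0.5935 -0.3102  0.0735 -7.3013] -329.1
('r', 0.051, 0.065) [ 0.5942 -0.3117  0.1095 -6.3907] -144.7
```

View pics/y4o.png

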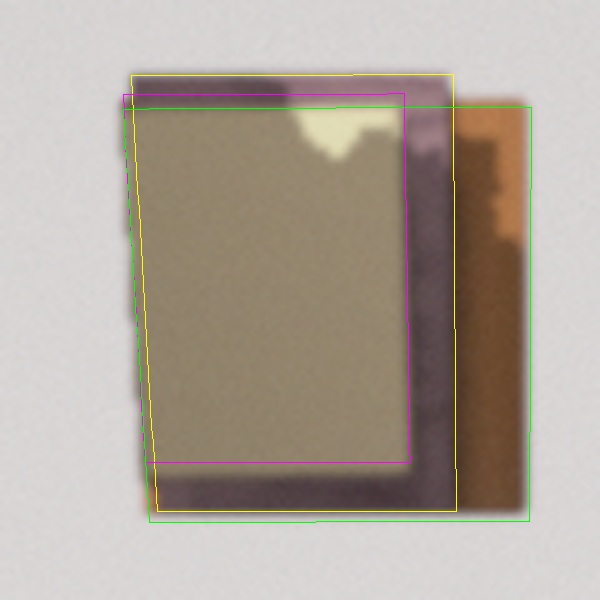

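The stack is square. The large box is within about 1.5 mm of the plinth centre, and the cream box is about 2 mm off the large box's centre in y, which is acceptable. Next is the tall jar.

```bash
python3 -c "
from h import *
go((.4635,-.1995,.15,45))"
```

```text
t 31.1 p [ 0.6291 -0.4089  0.214 ] yaw -6.61 J [-42.  41.  62.  -0.  78. -35.] open 0.999 F [ 0.1 -0.5  0. ]
[-0.036, -0.051, -10.322, 6.294, -6.276, 2.177]
```

send_rows --pt "-0.03 -0.04 -10.322 6.294 -6.276 0.2 1" --pt "-0.03 -0.04 -10.322 6.294 -6.276 0.2 1" --pt "-0.03 -0.04 -10.322 6.294 -6.276 0.2 1" --pt "-0.03 -0.04 -10.322 6.294 -6.276 0.2 1" --pt "-0.03 -0.04 -10.322 6.294 -6.276 0.2 1" --pt "-0.03 -0.04 -10.322 6.294 -6.276 0.2 1" --pt "-0.03 -0.04 -10.322 6.294 -6.276 0.2 1" --pt "-0.03 -0.04 -10.322 6.294 -6.276 0.2 1" --pt "-0.03 -0.04 -10.322 6.294 -6.276 2 1" --pt "-0.03 -0.04 -10.322 6.294 -6.276 2 1" --pt "-0.03 -0.04 -10.322 6.294 -6.276 2 1" --pt "-0.03 -0.04 -10.322 6.294 -6.276 2 1" --pt "-0.03 -0.04 -10.322 6.294 -6.276 2 1" --pt "-0.03 -0.04 -10.322 6.294 -6.276 2 1"

```text
time_s: 32.27
position: [0.4657, -0.2019, 0.1571]
tcp_rot: [[-0.707, 0.708, 0.004], [0.708, 0.707, -0.004], [-0.006, 0.0, -1.0]]
force: [0.4, 0.2, -0.0]
opening: 0.996
grasp_force: 0.0
```

```bash
python3 -c "
from h import *
go((.4635,-.1995,.026,45))"
```

```text
t 32.27 p [ 0.4657 -0.2019  0.1571] yaw 44.96 J [-36.  27. 103.  -0.  50. -81.] open 0.996 F [ 0.4  0.2 -0. ]
[0.004, 0.067, -0.008, 0.133, 0.004, 4.37]
```

send_rows --pt "0 0.045 0 0.1 0.004 1 1" --pt "0 0.045 0 0.1 0.004 2 1" --pt "0 0.045 0 0.1 0.004 3 1" --pt "0 0.045 0 0.1 0.004 4 1" --pt "0 0.045 0 0.1 0.004 4.37 1" --pt "0 0.045 0 0.1 0.004 4.37 1" --pt "0 0.045 0 0.1 0.004 4.37 1"

```text
time_s: 32.85
position: [0.4637, -0.2001, 0.0252]
tcp_rot: [[-0.706, 0.708, 0.0], [0.708, 0.706, 0.0], [-0.0, 0.0, -1.0]]
force: [0.4, 0.5, 0.2]
opening: 1.002
grasp_force: 0.0
```

```bash
python3 -c "
from h import *
go((.4635,-.1995,.026,45))"
```

```text
t 32.85 p [ 0.4637 -0.2001  0.0252] yaw 44.94 J [-36.  40. 107.   0.  32. -81.] open 1.002 F [0.4 0.5 0.2]
[0.001, 0.001, -0.012, 0.017, 0.009, -0.025]
```

send_rows --pt "0 0 0 0 0 0 0.8" --pt "0 0 0 0 0 0 0.72" --pt "0 0 0 0 0 0 0" --pt "0 0 0 0 0 0 0" --pt "0 0 0 0 0 0 0" --pt "0 0 0 0 0 0 0"

```text
time_s: 33.35
position: [0.4636, -0.1999, 0.0257]
tcp_rot: [[-0.706, 0.708, 0.001], [0.708, 0.706, -0.0], [-0.001, 0.0, -1.0]]
force: [0.0, -0.2, 4.6]
opening: 0.684
grasp_force: 30.0
```

```bash
python3 -c "
from h import *
print(read_state()['grasp_force'])
go((.6331,-.0292,.11,45))"
```

```text
30.000217552296817
t 33.35 p [ 0.4636 -0.1999  0.0257] yaw 44.95 J [-36.  40. 108.   0.  32. -81.] open 0.684 F [ 0.  -0.2  4.6]
[0.003, 0.01, -0.011, 0.033, 8.02, -2.81]
```

send_rows --pt "0 0 0 0 0 -0.8 0" --pt "0 0 0 0 0 -1.8 0" --pt "0 0 0 0 0 -2.8 0" --pt "0 0 0 0.03 1.2 -2.81 0" --pt "0 0 0 0.03 2.4 -2.81 0" --pt "0 0 0 0.03 3.6 -2.81 0" --pt "0 0 0 0.03 4.8 -2.81 0" --pt "0 0 0 0.03 6 -2.81 0" --pt "0 0 0 0.03 7 -2.81 0" --pt "0 0 0 0.03 7.7 -2.81 0" --pt "0 0 0 0.03 8.02 -2.81 0" --pt "0 0 0 0.03 8.02 -2.81 0" --pt "0 0 0 0.03 8.02 -2.81 0" --pt "0 0 0 0.03 8.02 -2.81 0"

```text
time_s: 34.52
position: [0.6313, -0.0301, 0.1088]
tcp_rot: [[-0.706, 0.708, -0.003], [0.708, 0.706, 0.0], [0.002, -0.002, -1.0]]
force: [-1.6, 0.6, -1.5]
opening: 0.682
grasp_force: 30.0
```

```bash
python3 -c "
from h import *
go((.6331,-.0292,.055,45))"
```

```text
t 34.52 p [ 0.6313 -0.0301  0.1088] yaw 44.89 J [-13.  39.  86.  -0.  55. -58.] open 0.682 F [-1.6  0.6 -1.5]
[-0.02, -0.024, -0.021, -0.026, 0.066, 1.794]
```

send_rows --pt "-0.01 -0.01 0 -0.013 0.04 0.7 0" --pt "-0.01 -0.01 0 -0.013 0.04 1.4 0" --pt "-0.01 -0.01 0 -0.013 0.04 1.8 0" --pt "-0.01 -0.01 0 -0.013 0.04 1.8 0" --pt "-0.01 -0.01 0 -0.013 0.04 1.8 0"

```text
time_s: 34.93
position: [0.6329, -0.0294, 0.0547]
tcp_rot: [[-0.705, 0.709, -0.001], [0.709, 0.705, 0.001], [0.001, -0.0, -1.0]]
force: [0.7, 0.5, -1.2]
opening: 0.685
grasp_force: 30.0
```

```bash
python3 -c "
from h import *
go((.6331,-.0292,.046,45))"
```

```text
t 34.93 p [ 0.6329 -0.0294  0.0547] yaw 44.87 J [-13.  43.  88.   0.  49. -58.] open 0.685 F [ 0.7  0.5 -1.2]
[-0.006, -0.016, -0.026, -0.001, 0.008, 0.29]
```

send_rows --pt "0 -0.01 0 0 0.006 0.1 0" --pt "0 -0.01 0 0 0.006 0.2 0" --pt "0 -0.01 0 0 0.006 0.27 0" --pt "0 -0.01 0 0 0.006 0.3 0" --pt "0 -0.01 0 0 0.006 0.3 0"

```text
time_s: 35.35
position: [0.6342, -0.0284, 0.0464]
tcp_rot: [[-0.707, 0.708, 0.002], [0.708, 0.707, -0.0], [-0.002, 0.001, -1.0]]
force: [0.4, 0.5, -1.2]
opening: 0.681
grasp_force: 30.0
```

```bash
python3 -c "
from h import *
go((.6331,-.0292,.046,45))"
```

```text
t 35.35 p [ 0.6342 -0.0284  0.0464] yaw 44.95 J [-13.  44.  88.  -0.  48. -58.] open 0.681 F [ 0.4  0.5 -1.2]
[0.011, 0.018, -0.009, 0.006, -0.046, 0.014]
```

send_rows --pt "0 0 0 0 -0.035 0.02 0" --pt "0 0 0 0 -0.035 0.05 0" --pt "0 0 0 0 -0.035 0.05 0" --pt "0 0 0 0 -0.035 0.05 0.75" --pt "0 0 0 0 -0.035 0.05 0.9" --pt "0 0 0 0 -0.035 0.05 1" --pt "0 0 0 0 -0.035 0.05 1" --pt "0 0 0 0 -0.035 -1 1" --pt "0 0 0 0 -0.035 -2 1" --pt "0 0 0 0 -0.035 -3 1" --pt "0 0 0 0 -0.035 -4 1" --pt "0 0 9 2.6 -2.6 -5.8 1" --pt "0 0 9 2.6 -2.6 -5.8 1" --pt "0 0 9 -2.6 -2.6 -5.8 1" --pt "0 0 9 -2.6 -2.6 -5.8 1" --pt "0 0 9 -2.6 -2.6 -5.8 1" --pt "0 0 9 -2.6 -2.6 -5.8 1" --pt "0 0 9 -2.6 -2.6 -5.8 1" --pt "0 0 9 -2.6 -2.6 -5.8 1" --pt "0 0 9 -2.6 -2.6 -5.8 1"

```text
time_s: 37.02
position: [0.6333, -0.1386, 0.2198]
tcp_rot: [[0.0, 1.0, 0.001], [1.0, -0.0, 0.0], [0.0, 0.001, -1.0]]
force: [-0.7, 0.2, 0.6]
opening: 1.0
grasp_force: 0.0
```

```bash
python3 -c "
from h import *
go((.63,-.15,.22,0))"
```

```text
t 37.02 p [ 0.6333 -0.1386  0.2198] yaw -0.0 J [-22.  32.  79.   0.  69. -22.] open 1.0 F [-0.7  0.2  0.6]
[0.006, -0.002, -0.0, -0.381, -0.11, -0.007]
```

```bash
python3 -c "
from h import *
c=cap('wrist','j1')
S=5;u=proj(c,[[.631,-.031,.06]])[0];x0,y0=(u-[60,60]).astype(int);y0=max(y0,0);print(u)
im=cv2.resize(c['image'][y0:y0+120,x0:x0+120],(600,600),interpolation=cv2.INTER_CUBIC)
for m,p,col in ((('circ',.048),[.6320,-.031,.0157],(0,255,0)),(('circ',.030),[.6320,-.031,.1005],(255,0,255))):
    for q in curves(c,m,p): cv2.polylines(im,[((q-[x0,y0]+.5)*S).astype(np.int32)],False,col,1)
cv2.imwrite('pics/j1o.png',im)
x,e=fit([c],('circ',.048),[.632,-.031,.0157],[.01,.01,1e-6]);print(x.round(4),e)
for r in(.03,.029,.031):
  x,e=fit([c],('circ',r),[.632,-.031,.1005],[.015,.015,1e-6]);print(r,x.round(4),e)
"
```

```text
[259.82303657  89.21607931]
[ 0.6315 -0.0275  0.0157] -39.569214491507225
0.03 [ 0.6311 -0.0274  0.1005] -32.48718121706281
0.029 [ 0.633  -0.0267  0.1005] -33.02929475640606
0.031 [ 0.6326 -0.0294  0.1005] -27.29435709187855
```

View pics/j1o.png

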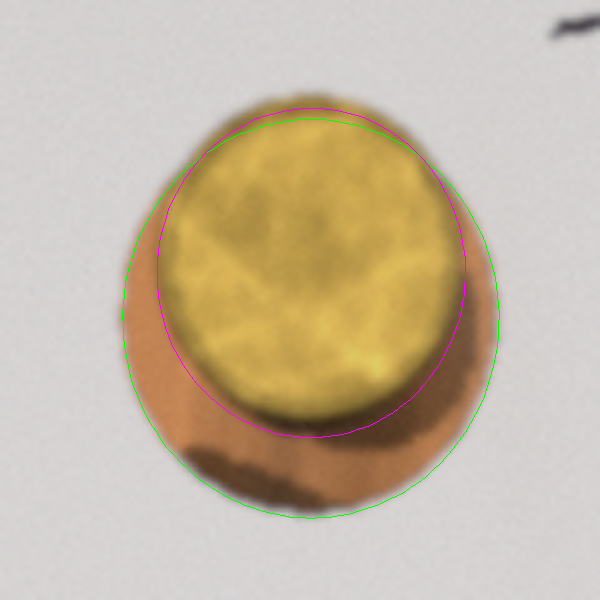

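The jar lid and the round plinth are concentric to within 1–2 mm in the same view. The fixed top camera allows a before/after check of all placements with a common bias.

```bash
python3 -c "
from h import *
a=load('top0');b=cap('top','t3')
f=lambda n,c,m,p,d:print(n,*[np.round(v,4) for v in fit([c],m,p,d)])
f('sq',a,('r',.1,.1),[.595,-.3096,.02,-6.5],[.01,.01,1e-6,4])
f('sq now',b,('r',.1,.1),[.595,-.3096,.02,-6.5],[.01,.01,1e-6,4])
f('large',b,('r',.066,.088),[.595,-.3096,.078,-6.5],[.01,.01,1e-6,4])
f('cream',b,('r',.051,.065),[.595,-.3096,.114,-6.5],[.01,.01,1e-6,6])
f('round',a,('circ',.048),[.631,-.031,.02],[.01,.01,1e-6])
f('jar',b,('circ',.03),[.631,-.031,.105],[.01,.01,1e-6])
S=8;im=lambda c:cv2.resize(c['image'][140:215,310:375],(520,600),interpolation=cv2.INTER_CUBIC)[:,:390]
cv2.imwrite('pics/t3c.png',np.hstack([im(a),im(b)]))
"
```

```text
sq [ 0.5968 -0.3072  0.02   -6.9792] -153.7449
sq now [  0.5959  -0.3128   0.02   -10.1916] -128.5441
large [ 0.6054 -0.3102  0.078  -2.5124] -115.6575
cream [ 0.5961 -0.3119  0.114  -6.9075] -127.622
round [ 0.6327 -0.0304  0.02  ] -40.0
jar [ 0.6379 -0.0303  0.105 ] -32.5418
```

View pics/t3c.png

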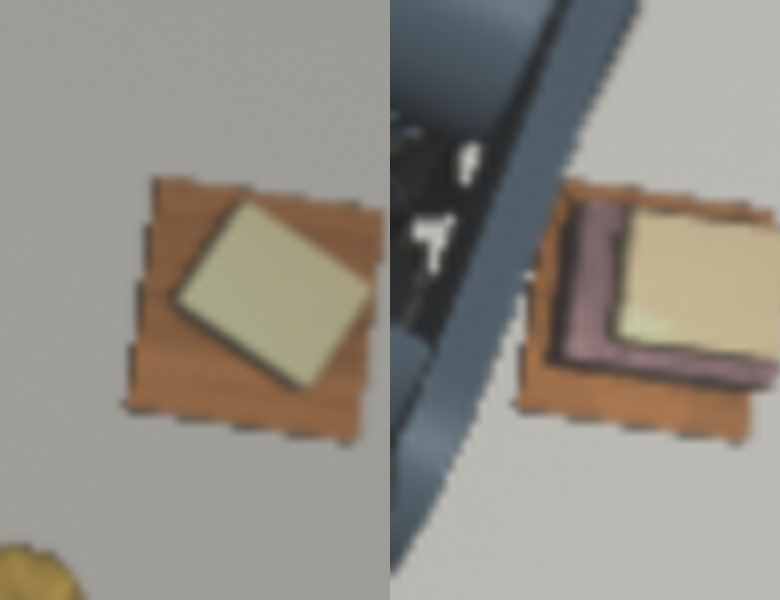

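The cream box reads about 4 mm to -y of the plinth centre, but the arm hides part of the stack. I'll move to the stamp and re-check from there with a clear top view.

```bash
python3 -c "
from h import *
go((.5528,.3139,.15,-7))"
```

```text
t 37.12 p [ 0.6332 -0.138   0.22  ] yaw 0.03 J [-22.  32.  79.   0.  69. -22.] open 1.002 F [0.3 0.1 0.4]
[0.007, -0.002, 1.406, 15.064, -2.674, 2.333]
```

send_rows --pt "0 0 1.4 15.064 -2.674 0 1" --pt "0 0 1.4 15.064 -2.674 0 1" --pt "0 0 1.4 15.064 -2.674 0 1" --pt "0 0 1.4 15.064 -2.674 0 1" --pt "0 0 1.4 15.064 -2.674 0 1" --pt "0 0 1.4 15.064 -2.674 0 1" --pt "0 0 1.4 15.064 -2.674 0 1" --pt "0 0 1.4 15.064 -2.674 0 1" --pt "0 0 1.4 15.064 -2.674 0 1" --pt "0 0 1.4 15.064 -2.674 2.3 1" --pt "0 0 1.4 15.064 -2.674 2.3 1" --pt "0 0 1.4 15.064 -2.674 2.3 1" --pt "0 0 1.4 15.064 -2.674 2.3 1" --pt "0 0 1.4 15.064 -2.674 2.3 1" --pt "0 0 1.4 15.064 -2.674 2.3 1" --pt "0 0 1.4 15.064 -2.674 2.3 1"

```text
time_s: 38.45
position: [0.5553, 0.3125, 0.1524]
tcp_rot: [[0.124, 0.992, 0.004], [0.992, -0.124, 0.0], [0.001, 0.004, -1.0]]
force: [0.3, -0.0, -0.1]
opening: 1.0
grasp_force: 0.0
```

```bash
python3 -c "
from h import *
go((.5528,.3139,.039,-7))
b=cap('top','t4')
f=lambda n,c,m,p,d:print(n,*[np.round(v,4) for v in fit([c],m,p,d)])
f('sq now',b,('r',.1,.1),[.595,-.3076,.02,-6.9],[.01,.01,1e-6,4])
f('large',b,('r',.066,.088),[.595,-.3096,.078,-6.9],[.01,.01,1e-6,1])
f('largeh',b,('r',.066,.088,.058),[.595,-.3096,.078,-6.9],[.01,.01,1e-6,1])
f('cream',b,('r',.051,.065),[.595,-.3096,.114,-6.5],[.01,.01,1e-6,6])
f('jar',b,('circ',.03),[.631,-.031,.105],[.01,.01,1e-6])
x0,y0,S=320,150,11
im=cv2.resize(b['image'][y0:y0+50,x0:x0+50],(550,550),interpolation=cv2.INTER_CUBIC)
for m,p,col in ((('r',.1,.1),[.5968,-.3072,.02,-6.8],(0,255,0)),(('r',.066,.088),[.5968,-.3072,.078,-6.8],(0,255,255)),(('r',.051,.065),[.5968,-.3072,.114,-6.8],(255,0,255))):
    for q in curves(b,m,p): cv2.polylines(im,[((q-[x0,y0]+.5)*S).astype(np.int32)],False,col,1)
cv2.imwrite('pics/t4o.png',im)
"
```

```text
t 38.45 p [0.5553 0.3125 0.1524] yaw -7.1 J [19. 36. 84. -0. 60. 27.] open 1.0 F [ 0.3 -0.  -0.1]
[0.047, -0.007, -0.021, 0.033, -0.102, 3.781]
sq now [ 0.5961 -0.308   0.02   -6.0115] -134.9495
large [ 0.6059 -0.2982  0.078   0.1812] -111.3436
largeh [ 0.5951 -0.3     0.078  -3.811 ] -265.81
cream [ 0.5961 -0.3116  0.114  -6.9341] -122.0301
jar [ 0.6388 -0.0291  0.105 ] -29.6573
```

View pics/t4o.png

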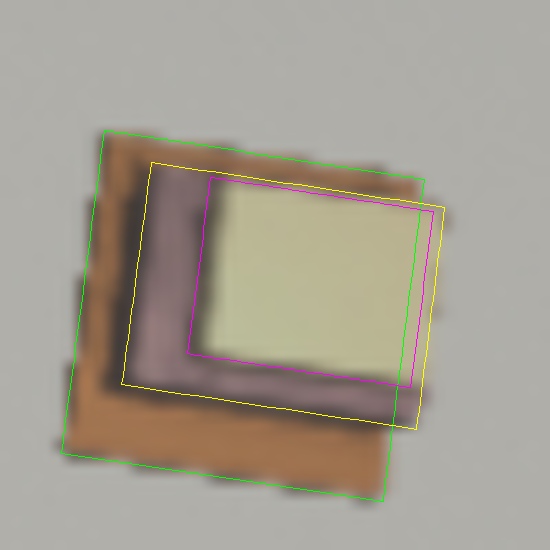

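The overlay shows the large box about 1.5 mm and the cream box about 3.5 mm to -y; x and yaw are good. I've now viewed 16 pictures, two over the limit of 14, so the rest will be numeric only. I'll grasp the stamp now and re-centre the cream box afterwards.

send_rows --pt "0.03 0 0 0.02 -0.075 1 1" --pt "0.03 0 0 0.02 -0.075 2 1" --pt "0.03 0 0 0.02 -0.075 3 1" --pt "0.03 0 0 0.02 -0.075 3.7 1" --pt "0.03 0 0 0.02 -0.075 3.78 1" --pt "0.03 0 0 0.02 -0.075 3.78 1" --pt "0.03 0 0 0.02 -0.075 3.78 1" --pt "0.03 0 0 0.02 -0.075 3.78 0.6" --pt "0.03 0 0 0.02 -0.075 3.78 0.45" --pt "0.03 0 0 0.02 -0.075 3.78 0.38" --pt "0.03 0 0 0.02 -0.075 3.78 0" --pt "0.03 0 0 0.02 -0.075 3.78 0" --pt "0.03 0 0 0.02 -0.075 3.78 0" --pt "0.03 0 0 0.02 -0.075 3.78 0" --pt "0.03 0 0 0.02 -0.075 3.78 0" --pt "0.03 0 0 0.02 -0.075 3.78 0"

```text
time_s: 39.83
position: [0.5521, 0.3141, 0.0375]
tcp_rot: [[0.123, 0.992, -0.001], [0.992, -0.123, -0.0], [-0.0, -0.001, -1.0]]
force: [0.7, -0.3, 0.7]
opening: 0.399
grasp_force: 0.0
```

```bash
python3 -c "
from h import *
print(read_state()['grasp_force']);go((.6156,-.1706,.16,-7))"
```

```text
0.0
t 39.83 p [0.5521 0.3141 0.0375] yaw -7.06 J [20. 45. 88.  0. 48. 27.] open 0.399 F [ 0.7 -0.3  0.7]
[-0.012, 0.003, -0.011, -15.776, 4.082, -4.083]
```

Still closing; I'll hold a few more rows.

send_rows --pt "0 0 0 0 0 0 0" --pt "0 0 0 0 0 0 0" --pt "0 0 0 0 0 0 0" --pt "0 0 0 0 0 0 0" --pt "0 0 0 0 0 0 0"

```text
time_s: 40.25
position: [0.5519, 0.3142, 0.0376]
tcp_rot: [[0.123, 0.992, -0.001], [0.992, -0.123, -0.0], [-0.0, -0.001, -1.0]]
force: [-1.1, 0.6, 0.9]
opening: 0.29
grasp_force: 29.2
```

```bash
python3 -c "
from h import *
print(read_state()['grasp_force']);go((.6156,-.1706,.16,-7))"
```

```text
29.24530543765286
t 40.25 p [0.5519 0.3142 0.0376] yaw -7.06 J [20. 45. 88.  0. 48. 27.] open 0.29 F [-1.1  0.6  0.9]
[-0.015, 0.002, -0.012, -15.777, 4.087, -4.081]
```

send_rows --pt "0 0 0 0 0 -1 0" --pt "0 0 0 0 0 -2 0" --pt "0 0 0 0 0 -3 0" --pt "0 0 0 0 0 -4.2 0" --pt "0 0 0 0 0 -5.4 0" --pt "0 0 0 -15.77 4.07 -5.4 0" --pt "0 0 0 -15.77 4.07 -5.4 0" --pt "0 0 0 -15.77 4.07 -5.4 0" --pt "0 0 0 -15.77 4.07 -5.4 0" --pt "0 0 0 -15.77 4.07 -5.4 0" --pt "0 0 0 -15.77 4.07 -5.4 0" --pt "0 0 0 -15.77 4.07 -5.4 0" --pt "0 0 0 -15.77 4.07 -5.4 0" --pt "0 0 0 -15.77 4.07 -5.4 0" --pt "0 0 0 -15.77 4.07 -5.4 0" --pt "0 0 0 -15.77 4.07 -5.4 0" --pt "0 0 0 -15.77 4.07 -5.4 0" --pt "0 0 0 -15.77 4.07 -5.4 0" --pt "0 0 0 -15.77 4.07 -5.4 0" --pt "0 0 0 -15.77 4.07 -5.4 0"

```text
time_s: 41.92
position: [0.6147, -0.1699, 0.1991]
tcp_rot: [[0.123, 0.992, -0.002], [0.992, -0.123, 0.001], [0.001, -0.002, -1.0]]
force: [-0.6, 0.7, -0.2]
opening: 0.283
grasp_force: 29.9
```

```bash
python3 -c "
from h import *
print(read_state()['grasp_force']);go((.6156,-.1706,.06,-7))
a=load('s1')['image'].astype(int);b=cap('side','s3')['image'].astype(int)
t=load('side0');P=proj(t,[[.553,.313,.04],[.61,-.17,.2]]);print(P.round())
x,y=P[0].astype(int);print('old stamp site mean change',np.abs(load('side0')['image'].astype(int)-b)[y-12:y+12,x-10:x+10].mean())
"
```

```text
29.857952712295344
t 41.92 p [ 0.6147 -0.1699  0.1991] yaw -7.09 J [-25.  33.  81.  -0.  66. -18.] open 0.283 F [-0.6  0.7 -0.2]
[-0.027, -0.009, -0.018, -0.022, 0.044, 4.635]
[[218. 298.]
 [241. 131.]]
old stamp site mean change 67.89583333333333
```

send_rows --pt "-0.015 0 0 -0.015 0.03 1 0" --pt "-0.015 0 0 -0.015 0.03 2 0" --pt "-0.015 0 0 -0.015 0.03 3 0" --pt "-0.015 0 0 -0.015 0.03 4 0" --pt "-0.015 0 0 -0.015 0.03 4.9 0" --pt "-0.015 0 0 -0.015 0.03 5.1 0" --pt "-0.015 0 0 -0.015 0.03 5.1 0" --pt "-0.015 0 0 -0.015 0.03 5.1 0"

```text
time_s: 42.63
position: [0.6167, -0.1701, 0.0474]
tcp_rot: [[0.121, 0.993, 0.001], [0.993, -0.121, -0.001], [-0.0, 0.001, -1.0]]
force: [1.3, -0.2, 0.4]
opening: 0.283
grasp_force: 29.9
```

```bash
python3 -c "
from h import *
go((.6156,-.1706,.038,-7))
"
```

```text
t 42.63 p [ 0.6167 -0.1701  0.0474] yaw -6.97 J [-25.  44.  87.   0.  49. -18.] open 0.283 F [ 1.3 -0.2  0.4]
[0.014, 0.004, 0.006, -0.023, -0.035, 0.313]
```

send_rows --pt "0.01 0 0 -0.02 -0.03 0.1 0" --pt "0.01 0 0 -0.02 -0.03 0.2 0" --pt "0.01 0 0 -0.02 -0.03 0.28 0" --pt "0.01 0 0 -0.02 -0.03 0.3 0" --pt "0.01 0 0 -0.02 -0.03 0.3 0"

```text
time_s: 43.05
position: [0.6152, -0.1715, 0.038]
tcp_rot: [[0.123, 0.992, -0.0], [0.992, -0.123, -0.0], [-0.0, -0.0, -1.0]]
force: [0.9, -0.0, -0.5]
opening: 0.283
grasp_force: 29.9
```

```bash
python3 -c "
from h import *
go((.6156,-.1706,.038,-7))
"
```

```text
t 43.05 p [ 0.6152 -0.1715  0.038 ] yaw -7.06 J [-26.  45.  87.  -0.  48. -19.] open 0.283 F [ 0.9 -0.  -0.5]
[-0.0, 0.004, -0.013, 0.033, 0.011, -0.001]
```

send_rows --pt "0 0 0 0.03 0.01 0.02 0" --pt "0 0 0 0.03 0.01 0.04 0" --pt "0 0 0 0.03 0.01 0.04 0" --pt "0 0 0 0.03 0.01 0.04 0.4" --pt "0 0 0 0.03 0.01 0.04 0.6" --pt "0 0 0 0.03 0.01 0.04 0.8" --pt "0 0 0 0.03 0.01 0.04 1" --pt "0 0 0 0.03 0.01 0.04 1" --pt "0 0 0 0.03 0.01 -1 1" --pt "0 0 0 0.03 0.01 -2 1" --pt "0 0 0 0.03 0.01 -3.3 1" --pt "0 0 0 0.03 0.01 -4.6 1" --pt "0 0 0 0.03 0.01 -6 1" --pt "0 0 0 0.03 0.01 -6.7 1" --pt "0 0 0 0.03 0.01 -6.7 1"

```text
time_s: 44.3
position: [0.6191, -0.172, 0.2455]
tcp_rot: [[0.123, 0.992, 0.011], [0.992, -0.123, -0.006], [-0.004, 0.012, -1.0]]
force: [0.7, -0.5, 0.4]
opening: 0.989
grasp_force: 0.0
```

```bash
python3 -c "
from h import *
go((.505,-.10,.24,-90))
"
```

```text
t 44.3 p [ 0.6191 -0.172   0.2455] yaw -7.05 J [-25.  30.  79.  -0.  71. -18.] open 0.989 F [ 0.7 -0.5  0.4]
[0.148, -0.061, 16.59, 1.916, -4.07, 0.125]
```

send_rows --pt "0 0 16.59 1.916 -3.95 0.1 1" --pt "0 0 16.59 1.916 -3.95 0.1 1" --pt "0 0 16.59 1.916 -3.95 0.1 1" --pt "0 0 16.59 1.916 -3.95 0.1 1" --pt "0 0 16.59 1.916 -3.95 0.1 1" --pt "0 0 16.59 1.916 -3.95 0.1 1" --pt "0 0 16.59 1.916 -3.95 0.1 1" --pt "0 0 16.59 1.916 -3.95 0.1 1" --pt "0 0 16.59 1.916 -3.95 0.1 1" --pt "0 0 16.59 1.916 -3.95 0.1 1" --pt "0 0 16.59 1.916 -3.95 0.1 1" --pt "0 0 16.59 1.916 -3.95 0.1 1" --pt "0 0 16.59 1.916 -3.95 0.1 1" --pt "0 0 16.59 1.916 -3.95 0.1 1" --pt "0 0 16.59 1.916 -3.95 0.1 1" --pt "0 0 16.59 1.916 -3.95 0.1 1"

```text
time_s: 45.63
position: [0.5048, -0.0989, 0.2353]
tcp_rot: [[1.0, 0.001, -0.001], [0.001, -1.0, 0.0], [-0.001, -0.0, -1.0]]
force: [-0.4, 0.1, -0.5]
opening: 0.998
grasp_force: 0.0
```

```bash
python3 -c "
from h import *
cap('wrist','q1');go()"
```

```text
t 45.68 p [ 0.5049 -0.0989  0.2354] yaw -89.96 J [-24.  21.  97.  -0.  62.  66.] open 0.999 F [ 1.2 -0.9  0.1]
```

send_rows --pt "0 0 0 0 5 0 1" --pt "0 0 0 0 5 0 1" --pt "0 0 0 0 5 0 1" --pt "0 0 0 0 5 0 1" --pt "0 0 0 0 5 0 1" --pt "0 0 0 0 5 0 1" --pt "0 0 0 0 5 0 1" --pt "0 0 0 0 5 0 1" --pt "0 0 0 0 5 0 1" --pt "0 0 0 0 5 0 1"

```text
time_s: 46.52
position: [0.5051, -0.2476, 0.2358]
tcp_rot: [[1.0, 0.002, -0.001], [0.002, -1.0, 0.0], [-0.001, -0.0, -1.0]]
force: [-0.4, -0.2, 0.4]
opening: 1.001
grasp_force: 0.0
```

```bash
python3 -c "
from h import *
cap('wrist','q2');go()
V=[load('q1'),load('q2')]
f=lambda n,c,m,p,d:print(n,*[np.round(v,4) for v in fit(c,m,p,d)])
for c in (V,V[:1],V[1:]):
  z=.01 if len(c)>1 else 1e-6
  f('stamp base',c,('r',.029,.043,.019),[.613,-.17,.0145,-10],[.015,.015,z,45])
  f('knob',c,('circ',.0135),[.613,-.17,.068,],[.015,.015,z])
  f('round',c,('circ',.048),[.631,-.031,.016],[.01,.01,z])
  f('jar',c,('circ',.03),[.631,-.031,.1005],[.01,.01,z])
  f('sq',c,('r',.1,.1,.02),[.595,-.309,.0157,-6.5],[.01,.01,z,3])
  f('large',c,('r',.066,.088,.058),[.595,-.309,.0735,-6.5],[.01,.01,z,3])
  f('cream',c,('r',.051,.065,.036),[.595,-.309,.1095,-6.5],[.01,.01,z,3])
"
```

```text
t 46.57 p [ 0.5051 -0.2478  0.2358] yaw -89.91 J [-37.  25.  90.  -0.  65.  52.] open 1.004 F [0.6 0.3 0.5]
stamp base [ 6.14600e-01 -1.69500e-01  2.19000e-02 -3.35098e+01] -313.7005
knob [ 0.6139 -0.1707  0.0693] -34.5674
round [ 0.6318 -0.0317  0.0171] -32.034
jar [ 0.6314 -0.0276  0.103 ] -35.8682
sq [ 0.5947 -0.3102  0.0163 -6.4803] -323.4226
large [ 0.5964 -0.3     0.0768 -6.3097] -221.9163
cream [ 0.5962 -0.3161  0.1062 -5.2763] -227.6314
stamp base [ 6.15000e-01 -1.70200e-01  1.45000e-02 -3.47354e+01] -311.1866
knob [ 0.6141 -0.1708  0.068 ] -32.182
round [ 0.6326 -0.0298  0.016 ] -30.8582
jar [ 0.6325 -0.0272  0.1005] -34.9988
sq [ 0.5956 -0.3106  0.0157 -7.2912] -316.5883
large [ 0.5962 -0.3127  0.0735 -7.127 ] -257.6677
cream [ 0.5967 -0.3147  0.1095 -5.1477] -232.6733
stamp base [ 6.15400e-01 -1.67700e-01  1.45000e-02 -3.38885e+01] -320.5959
knob [ 0.6141 -0.1705  0.068 ] -36.7892
round [ 0.6321 -0.0314  0.016 ] -33.3562
jar [ 0.6318 -0.0253  0.1005] -38.9725
sq [ 0.5948 -0.3077  0.0157 -6.9475] -344.4415
large [ 0.5816 -0.2991  0.0735 -8.5098] -271.3
cream [ 0.5954 -0.3136  0.1095 -6.9067] -245.7862
```

The stamp is within about 1.5 mm of the midpoint and the jar within about 3 mm. The cream box is the worst at about 4.5 mm to -y, so I'll regrasp it, lower on the pads, and shift it 3 mm.

```bash
python3 -c "
from h import *
go((.5987,-.312,.16,-6.6))"
```

```text
t 46.57 p [ 0.5051 -0.2478  0.2358] yaw -89.91 J [-37.  25.  90.  -0.  65.  52.] open 1.004 F [0.6 0.3 0.5]
[-0.004, 0.005, -16.662, 3.117, 2.145, 2.525]
```

send_rows --pt "0 0 -16.66 3.117 2.145 0.5 1" --pt "0 0 -16.66 3.117 2.145 0.5 1" --pt "0 0 -16.66 3.117 2.145 0.5 1" --pt "0 0 -16.66 3.117 2.145 0.5 1" --pt "0 0 -16.66 3.117 2.145 0.5 1" --pt "0 0 -16.66 3.117 2.145 0.5 1" --pt "0 0 -16.66 3.117 2.145 0.5 1" --pt "0 0 -16.66 3.117 2.145 0.5 1" --pt "0 0 -16.66 3.117 2.145 1 1" --pt "0 0 -16.66 3.117 2.145 1.5 1" --pt "0 0 -16.66 3.117 2.145 2 1" --pt "0 0 -16.66 3.117 2.145 2.52 1" --pt "0 0 -16.66 3.117 2.145 2.52 1" --pt "0 0 -16.66 3.117 2.145 2.52 1" --pt "0 0 -16.66 3.117 2.145 2.52 1" --pt "0 0 -16.66 3.117 2.145 2.52 1"

```text
time_s: 47.9
position: [0.5994, -0.3136, 0.1614]
tcp_rot: [[0.118, 0.993, 0.002], [0.993, -0.118, -0.002], [-0.001, 0.002, -1.0]]
force: [-0.2, -0.3, 0.9]
opening: 1.0
grasp_force: 0.0
```

```bash
python3 -c "
from h import *
go((.5987,-.312,.087,-6.6))"
```

```text
t 47.9 p [ 0.5994 -0.3136  0.1614] yaw -6.76 J [-37.  38.  77.  -0.  64. -30.] open 1.0 F [-0.2 -0.3  0.9]
[0.02, 0.016, -0.031, 0.056, -0.032, 2.481]
```

send_rows --pt "0.015 0.01 -0.02 0.04 -0.025 0.8 1" --pt "0.015 0.01 -0.02 0.04 -0.025 1.6 1" --pt "0.015 0.01 -0.02 0.04 -0.025 2.2 1" --pt "0.015 0.01 -0.02 0.04 -0.025 2.45 1" --pt "0.015 0.01 -0.02 0.04 -0.025 2.45 1" --pt "0.015 0.01 -0.02 0.04 -0.025 2.45 1" --pt "0.015 0.01 -0.02 0.04 -0.025 2.45 0.75" --pt "0.015 0.01 -0.02 0.04 -0.025 2.45 0.65" --pt "0.015 0.01 -0.02 0.04 -0.025 2.45 0.6" --pt "0.015 0.01 -0.02 0.04 -0.025 2.45 0.57" --pt "0.015 0.01 -0.02 0.04 -0.025 2.45 0.55" --pt "0.015 0.01 -0.02 0.04 -0.025 2.45 0.55" --pt "0.015 0.01 -0.02 0.04 -0.025 2.45 0.55" --pt "0.015 0.01 -0.02 0.04 -0.025 2.45 0.55"

```text
time_s: 49.07
position: [0.5978, -0.3121, 0.0866]
tcp_rot: [[0.115, 0.993, -0.002], [0.993, -0.115, 0.001], [0.001, -0.002, -1.0]]
force: [-1.1, 0.1, 1.5]
opening: 0.58
grasp_force: 30.0
```

```bash
python3 -c "
from h import *
print(read_state()['grasp_force']);go((.5987,-.312,.087,-6.6))"
```

```text
30.000177095644176
t 49.07 p [ 0.5978 -0.3121  0.0866] yaw -6.61 J [-37.  43.  80.  -0.  57. -30.] open 0.58 F [-1.1  0.1  1.5]
[-0.021, -0.008, -0.002, 0.005, 0.029, -0.012]
```

Gripped. I'll lift 4 mm.

send_rows --pt "0 0 0 0 0 -0.08 0.5" --pt "0 0 0 0 0 -0.15 0.5" --pt "0 0 0 0.05 0 -0.15 0.5" --pt "0 0 0 0.1 0 -0.15 0.5" --pt "0 0 0 0.1 0 -0.15 0.5" --pt "0 0 0 0.1 0 -0.15 0.5"

```text
time_s: 49.57
position: [0.5981, -0.3088, 0.0909]
tcp_rot: [[0.115, 0.993, -0.002], [0.993, -0.115, 0.001], [0.001, -0.002, -1.0]]
force: [0.7, 0.9, -0.9]
opening: 0.583
grasp_force: 30.0
```

```bash
python3 -c "
from h import *
go((.5980,-.3091,.087,-6.6))"
```

```text
t 49.57 p [ 0.5981 -0.3088  0.0909] yaw -6.59 J [-37.  43.  80.  -0.  57. -30.] open 0.583 F [ 0.7  0.9 -0.9]
[-0.024, -0.01, 0.002, -0.011, -0.003, 0.131]
```

send_rows --pt "0 0 0 0 0 0.06 0.5" --pt "0 0 0 0 0 0.12 0.5" --pt "0 0 0 0 0 0.12 0.5"

```text
time_s: 49.82
position: [0.5979, -0.3089, 0.0868]
tcp_rot: [[0.115, 0.993, -0.003], [0.993, -0.115, 0.002], [0.001, -0.003, -1.0]]
force: [-0.3, -0.4, -0.4]
opening: 0.581
grasp_force: 30.0
```

```bash
python3 -c "
from h import *
go((.5980,-.3091,.087,-6.6))"
```

```text
t 49.82 p [ 0.5979 -0.3089  0.0868] yaw -6.61 J [-37.  43.  81.  -0.  57. -30.] open 0.581 F [-0.3 -0.4 -0.4]
[-0.031, -0.014, -0.002, -0.008, 0.006, -0.006]
```

Release, rise, and move clear for the final top-camera check.

send_rows --pt "0 0 0 0 0 0 0.5" --pt "0 0 0 0 0 0 0.65" --pt "0 0 0 0 0 0 0.8" --pt "0 0 0 0 0 0 1" --pt "0 0 0 0 0 0 1" --pt "0 0 0 0 0 0 1" --pt "0 0 0 0 0 -1 1" --pt "0 0 0 0 0 -2 1" --pt "0 0 0 0 0 -3.3 1" --pt "0 0 0 0 0 -4.6 1" --pt "0 0 0 15 0 -5.5 1" --pt "0 0 0 15 0 -5.5 1" --pt "0 0 0 15 0 -5.5 1" --pt "0 0 0 15 0 -5.5 1" --pt "0 0 0 15 0 -5.5 1" --pt "0 0 0 15 0 -5.5 1" --pt "0 0 0 15 0 -5.5 1" --pt "0 0 0 15 0 -5.5 1" --pt "0 0 0 15 0 -5.5 1" --pt "0 0 0 15 0 -5.5 1"

```text
time_s: 51.48
position: [0.6461, 0.106, 0.251]
tcp_rot: [[0.115, 0.993, -0.002], [0.993, -0.115, 0.001], [0.001, -0.002, -1.0]]
force: [0.6, -1.0, -0.1]
opening: 0.998
grasp_force: 0.0
```

send_rows --pt "0 0 0 5 0 0 1" --pt "0 0 0 5 0 0 1" --pt "0 0 0 5 0 0 1" --pt "0 0 0 5 0 0 1" --pt "0 0 0 5 0 0 1" --pt "0 0 0 5 0 0 1" --pt "0 0 0 5 0 0 1"

```text
time_s: 52.07
position: [0.6633, 0.2523, 0.2505]
tcp_rot: [[0.115, 0.993, -0.002], [0.993, -0.115, -0.0], [-0.0, -0.002, -1.0]]
force: [-0.5, -0.1, 0.9]
opening: 1.002
grasp_force: 0.0
```

```bash
python3 -c "
from h import *
go();a=load('top0');b=cap('top','t5');s=cap('side','s5')
f=lambda n,c,m,p,d:print(n,*[np.round(v,4) for v in fit([c],m,p,d)])
f('sq',b,('r',.1,.1),[.595,-.3076,.02,-6.9],[.01,.01,1e-6,4])
f('largeh',b,('r',.066,.088,.058),[.595,-.3096,.078,-6.9],[.006,.006,1e-6,1])
f('cream',b,('r',.051,.065),[.595,-.3096,.114,-6.5],[.01,.01,1e-6,6])
for r in(.03,.029): f('jar',b,('circ',r),[.633,-.03,.105],[.01,.01,1e-6])
f('knob',b,('circ',.0135),[.614,-.17,.068],[.012,.012,1e-6])
for n,p in(('jar_low',[.426,0,.06]),('jar_green',[.431,.178,.07])):
  for c in(a,b): f(n,c,('circ',.03 if 'low' in n else .033),p,[.012,.012,1e-6])
"
```

```text
t 52.07 p [0.6633 0.2523 0.2505] yaw -6.6 J [12. 36. 67.  0. 78. 18.] open 1.002 F [-0.5 -0.1  0.9]
sq [ 0.5962 -0.3084  0.02   -6.1448] -141.3429
largeh [ 0.5953 -0.3009  0.078  -4.3797] -286.7034
cream [ 0.597  -0.3132  0.114  -6.7269] -133.7232
jar [ 0.6389 -0.0294  0.105 ] -30.3406
jar [ 0.6376 -0.027   0.105 ] -29.5226
knob [ 0.6165 -0.1678  0.068 ] -31.2356
jar_low [4.261e-01 1.000e-04 6.000e-02] -21.7442
jar_low [4.262e-01 4.000e-04 6.000e-02] -32.4709
jar_green [0.4311 0.1779 0.07  ] -40.0
jar_green [0.4334 0.1778 0.07  ] -40.0
```

```bash
python3 -c "
from h import *
for k in('t4','t5'):
    c=load(k);im=c['image'][150:200,320:372].astype(int)
    # cream: r~g bright yellowish
    m=((im[...,2]-im[...,0]>18)&(abs(im[...,2]-im[...,1])<22)&(im[...,1]>110))
    n,l,s,ce=cv2.connectedComponentsWithStats(m.astype(np.uint8));i=1+s[1:,4].argmax()
    r=cv2.minAreaRect(np.argwhere(l==i)[:,::-1].astype(np.float32));u=ce[i]+[320,150]
    print(k,s[i],u.round(2),r,onz(c,u,.114).round(4))
    print(im[22,10:45].tolist())
s=load('s5');u=proj(s,[[.595,-.309,.114]]);print(u)
"
```

```text
t4 [ 18  16  23  22 349] [348.99 175.16] ((28.75, 26.25), (20.7889404296875, 18.950462341308594), 8.130102157592773) [ 0.5969 -0.3111  0.114 ]
[[68, 93, 126], [57, 64, 75], [60, 62, 67], [80, 80, 93], [104, 104, 124], [108, 108, 129], [107, 107, 128], [96, 97, 114], [75, 81, 89], [101, 122, 126], [140, 172, 176], [149, 183, 186], [149, 184, 186], [148, 183, 185], [148, 183, 186], [148, 183, 186], [148, 182, 186], [147, 181, 186], [146, 181, 185], [147, 181, 186], [147, 181, 185], [146, 180, 185], [147, 180, 186], [146, 180, 186], [146, 179, 186], [145, 179, 185], [144, 178, 185], [144, 178, 185], [144, 177, 185], [146, 177, 184], [164, 175, 177], [168, 174, 175], [169, 174, 175], [169, 174, 175], [169, 174, 175]]
t5 [ 17  16  23  20 360] [348.4  174.92] ((28.346153259277344, 25.230770111083984), (21.582040786743164, 17.4888973236084), 7.125016689300537) [ 0.5976 -0.3092  0.114 ]
[[69, 94, 128], [57, 65, 77], [61, 63, 69], [81, 82, 95], [106, 106, 126], [108, 108, 130], [98, 100, 118], [74, 81, 89], [100, 121, 125], [140, 173, 176], [150, 185, 187], [151, 186, 188], [151, 186, 188], [151, 186, 188], [150, 185, 188], [150, 184, 188], [150, 184, 188], [149, 184, 188], [149, 184, 188], [149, 183, 188], [148, 183, 188], [149, 183, 189], [148, 182, 188], [147, 182, 188], [146, 181, 187], [147, 181, 188], [146, 180, 188], [146, 180, 188], [142, 175, 182], [112, 125, 134], [158, 163, 166], [170, 175, 176], [171, 177, 178], [171, 177, 178], [171, 177, 178]]
[[255.59352132 130.15328092]]
```

The cream box moved 2.9 mm, and its margins on the large box now match the symmetric prediction to about 1 mm. The two shorter jars have not moved. Handing in.

```bash
python3 -c "
from h import *
print(bot.hand_in())"
```

```text
the job is handed in; nothing more can be done
None
```

I handed the job in at about 52 s: by my camera measurements the boxes, tall jar and stamp are all within about 3 mm of their marks and the two shorter jars are unmoved, but I viewed 16 pictures, two over the limit of 14, and no verdict came back.

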